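Put the bench kit back in its holders

TASK

Clear the bench before the next run. Close the lid of the pale slide box where it stands and only then put the box into its rectangular tray; lay the marker in the long pen trough, lower the tape roll flat over the spindle, and stand the dropper bottle upright in the round cup. Each thing must sit fully down in its holder and be let go; leave the bench timer where it is.

Things in the scene. Friction and masses are not known exactly. Their poses are not given: they have to be found in the camera images.
- slide_box_mid (a point): Centre of the closed slide box, 17 mm above its underside. Pale plastic box for microscope slides, loose, about 0.16 kg: 56 mm (its x) by 96 mm (its y), body 26 mm high, 35 mm with the lid shut. It stands with its lid open. The lid is hinged along the long edge at its +x side (x = +28 mm, 26 mm above the underside) and is 55 mm deep and 9 mm thick, 2 mm smaller all round than the body so that the body alone can be gripped across its 56 mm width.
- slide_lid (a joint): Angle of the slide box lid in rad: 0 shut, about 1.6 upright, 1.95 leaning back on its stop (to the box's +x side). Starts at 1.65 to 1.95, so its free edge stands about 80 mm above the bench and leans up to 20 mm beyond the hinge edge. The hinge is loose: pushed toward the box's -x side past upright, the lid falls shut by its own weight.
- marker_mid (a point): Centre of the marker pen lying flat on the bench, 8 mm above its underside: white barrel, dark cap, 135 mm long (its y) and 16 mm thick, 20 g.
- dropper_mid (a point): Centre of the small dropper bottle that stands upright, 36 mm above its underside: round amber body 25 mm across and 46 mm high, narrow nozzle cap above it to 73 mm. Grip the round body, not the cap. 30 g.
- tape_mid (a point): Centre of the roll of pale tape that lies flat, 9.5 mm above its underside: 62 mm outer diameter, 19 mm high, open core about 33 mm across that lets a round post pass with 23 mm of clear width; 50 g.
- pen_trough: Long grey trough, fixed. Origin at the centre of its underside; long axis y. Floor 4 mm thick, inside 30 mm (x) by 153 mm (y), walls to 16 mm above the bench; the middle 63 mm of both long walls is cut away for fingers.
- case_tray: Grey rectangular tray, fixed. Origin at the centre of its underside; long axis y. Floor 4 mm thick, inside 72 mm (x) by 112 mm (y), rim to 12 mm above the bench. The slide box lies in it either way round.
- bottle_cup: Low grey round cup, fixed. Origin at the centre of its underside. Floor 4 mm thick, inside 40 mm across at the rim, rim 16 mm above the bench.
- tape_spindle: Grey disc 80 mm across and 5 mm thick with an upright post at its centre, 10 mm thick and tapered at the top, which ends 38 mm above the bench; fixed. Origin at the centre of its underside. The tape roll goes over the post and rests on the disc.
- timer: Pale bench timer, 64 by 64 by 19 mm, loose, lying nearer the robot; not part of the job. Origin at the centre of its underside.

How it is judged:
On the way:
1. the slide box's lid is shut while the box is still on the bench, away from its tray (value of joint slide_lid below 0.12 rad and horizontal distance between slide_box_mid and case_tray above 0.06 m and height (world z) of slide_box_mid below 0.03 m), for 0.2 s.
At the end, for the whole second after the job is handed in: Closed slide box (lid < 0.12 rad) in its tray and marker in the trough (within 15 mm, long axes within 0.2 rad), tape flat round the spindle and dropper upright in the cup (within 12 mm); heights within 4 mm of seated, tilts < 0.15 rad, all at rest (horizontal distance between dropper_mid and bottle_cup below 0.012 m and z of dropper_mid in the frame of bottle_cup between 0.0365 and 0.0445 m and angle between each of dropper_mid, tape_mid, slide_box_mid's own z axis and vertical below 0.15 rad and horizontal distance between marker_mid and pen_trough below 0.015 m and z of marker_mid in the frame of pen_trough between 0.008 and 0.016 m and horizontal distance between tape_mid and tape_spindle below 0.012 m and z of tape_mid in the frame of tape_spindle between 0.0105 and 0.0185 m and horizontal distance between slide_box_mid and case_tray below 0.015 m and z of slide_box_mid in the frame of case_tray between 0.017 and 0.025 m and angle between the y axis of marker_mid and the y axis of pen_trough, either way round below 0.2 rad and angle between the y axis of slide_box_mid and the y axis of case_tray, either way round below 0.2 rad and value of joint slide_lid below 0.12 rad and linear speed of each of dropper, marker, tape, slide_box below 0.02 m/s); the robot touches nothing.
It fails at once if the bench timer is pushed more than 30 mm (distance of timer from where it was at the start of the episode above 0.03 m).
It fails at once if the slide box is lifted with its lid open (value of joint slide_lid above 0.5 rad and height (world z) of slide_box_mid above 0.05 m).
It also fails if it takes over 115 s, if anything falls off the work surface, if the arm or the gripper's body presses on something with over 40 N, if the wrist force passes 120 N, or if a joint passes its speed limit or range.

ROBOT

A 6-joint arm with a two-finger parallel gripper is mounted at the origin on a cart in front of the work surface, level with it; the furniture and walls round the work are solid. World frame = base frame: x ahead of the robot, y to its left, z up, the work surface at z = 0. Lengths are in m, angles in rad, forces in N, time in s.
With the tool pointing down it reaches from about 0.275 to 0.825 m from the base axis. Payload 5.2 kg.
Tool frame: the origin (TCP) lies between the finger pads; the fingertips stand 25 mm ahead of it and the grasp point (between the pads) lies 6 mm ahead of it; x points along the fingers, z is the direction in which the jaws open and shut, and the axes are right-handed (so a half turn about x gives the same grasp; the last joint's range is limited). The gripper opens to 93 mm and grips with 3 to 60 N. Pads are 15 mm wide; open, the fingers measure 128 mm over their backs; the gripper's body (75 mm by 188 mm) begins 65 mm behind the grasp point.
Start: joints at [1.078, 0.259, 1.535, -0, 1.348, -0.203], TCP at [0.157, 0.527, 0.244] pointing down, gripper open.
Joint ranges: [-3.14, 3.14], [-0.91, 2.08], [0.19, 2.58], [-1.22, 4.36], [0.22, 2.71], [-3.12, 3.12]. Speed limits (rad/s): [2.57, 2.57, 3.14, 3.14, 3.14, 3.14].

INTERFACE

Orientations are given as a unit quaternion [w, x, y, z].
In Python, from rig import arm, optics gives the robot as it stands.
- The arm moves only by the shell command python3 -m creep 'ROWS' [OPENING] [FORCE]. ROWS is JSON, a list of rows, each an object of numbers: "dx", "dy", "dz": the shift along the tool's x, y, z in units of 40 mm (1.0 is 40 mm); "wx", "wy", "wz": the turn, a rotation vector about the tool's x, y, z in units of 6 degrees (1.0 is 6 degrees). In form: [{"dx": .., "dy": .., "dz": .., "wx": .., "wy": .., "wz": ..}, ...]. A call has 1 to 8 rows; each row shifts and turns the commanded pose from where the row before left it, along the tool's axes as they then stand; what a row does not reach is not made up. A row lasts 1/12 s, in which the tool goes at most 41.7 mm and 7.16 degrees, less where a joint would pass 70% of its speed; a pose out of reach is approached as far as the arm can. A call is refused whole if a number of a shift passes 1 or a number of a turn 1, either way. A call with a gripper value outside its range is refused whole. OPENING is the gripper command: -1 is shut, 1 is fully open, values between are in proportion, set as the call begins (- or left out, the last holds). The fingers move at their own pace and stop on an object; FORCE is the grip in N (left out, the last holds). Time passes only in rows, so rows that do not move let the fingers close. It gives the time, the measured TCP pose, the force and the opening at its end, in the units of the state.
- arm.sense(): the state, without advancing time (a new reading comes with each control period).
- optics.read_camera(name): name is "side" or "top" or "wrist"; returns a dict with "pixels" (420x560x3 uint8, red, green, blue), "z_map" (420x560 float32, m along the optical axis (not along the pixel's ray), 0 where there is no reading), "intrinsics" (3x3 intrinsics, pixels), "D" ([k1, k2, p1, p2, k3] as OpenCV has them; the pictures are not rectified), "position" and "orientation" of the camera in the world; the wrist camera has in their place "tool_from_camera" (4x4, takes a point from camera to tool coordinates, whose origin is the TCP and whose axes are the tool frame's). Camera axes: x right, y up, looking along -z (the intrinsics and any distortion apply to the point x, -y, -z); pixel columns grow to the right and rows downward; lengths in m; the calibration is good to about 2 mm. A picture is of the moment at which its call begins: read the wrist's pose just before it.
- arm.job_done(): hands the job in, once; it reports no verdict.
The state is a dict: "time_s": time; "joints": joint angles; "joint_velocities": joint speeds; "joint_torque": joint torques, N m; "eef_pos": TCP position; "ee_rot": TCP orientation; "ft_force": force on the tool from outside, world axes, zero at the start; "torque": the same for the moment, N m; "finger_gap": opening from 0.0 (shut) to 1.0 (fully open).
Only numpy, scipy, OpenCV 4.12 (cv2) and the standard library are available. Lean on these libraries where they do the work, as an engineer would, in place of code of your own. Each camera call takes 0.05 s, during which the arm holds its last target.

## Working session

There is one attempt and no reset: what is moved stays moved. The work goes in short steps, Python scripts to look and compute and a shell command to move; the robot and the scene stay as the last step left them, time stands still between calls to the robot, and variables do not carry over. Pictures are saved under pics/ and viewed, and the job is handed in when it is done.

```bash
ls; mkdir -p pics
cat > h.py <<'E'
import numpy as np, cv2
from scipy.spatial.transform import Rotation as R
from rig import arm, optics
def rot(q): return R.from_quat([q[1],q[2],q[3],q[0]]).as_matrix()
def cam(name):
    s=arm.sense()
    c=optics.read_camera(name)
    if 'position' in c: T=np.eye(4);T[:3,3]=c['position'];o=np.array(c['orientation'],float);T[:3,:3]=o if o.shape==(3,3) else rot(o)
    else:
        A=np.eye(4);A[:3,3]=s['eef_pos'];A[:3,:3]=rot(s['ee_rot']);T=A@np.array(c['tool_from_camera'])
    c['T']=T
    return c
def world(c):
    "per pixel world pts HxWx3 (nan no depth)"
    z=c['z_map'];h,w=z.shape
    u,v=np.meshgrid(np.arange(w),np.arange(h))
    p=cv2.undistortPoints(np.stack([u,v],-1).reshape(-1,1,2).astype(np.float64),np.array(c['intrinsics'],float),np.array(c['D'],float)).reshape(h,w,2)
    P=np.stack([p[...,0]*z,-p[...,1]*z,-z],-1).astype(float)
    W=P@c['T'][:3,:3].T+c['T'][:3,3]
    W[z==0]=np.nan
    return W
def save(c,n,s=1.4): cv2.imwrite(n,cv2.resize(c['pixels'][...,::-1],None,fx=s,fy=s))
E
python3 - <<'E'
from h import *
s=arm.sense();print(s)
for n in ['top','side']:
    c=cam(n);save(c,f'pics/{n}0.png');W=world(c);np.savez(f'{n}0.npz',W=W,px=c['pixels'],T=c['T'],K=c['intrinsics'],D=c['D']);print(n,c['T'],c['intrinsics'],c['D'])
E
```

```text
pics
{'time_s': 0.0, 'joints': array([ 1.07821772e+00,  2.59341783e-01,  1.53603225e+00,  1.91826701e-05,
        1.34797035e+00, -2.02757145e-01]), 'joint_velocities': array([-6.91338241e-05, -1.74280678e-04, -1.23654596e-03,  1.74519358e-03,
        8.86061938e-04,  2.97568137e-04]), 'joint_torque': array([ 3.07179311e-03, -4.37313437e+01, -2.84004772e+01,  7.17452564e-02,
        4.14882135e-02, -1.71507122e-04]), 'eef_pos': array([0.15690187, 0.52665565, 0.24283871]), 'ee_rot': array([ 0.56639839, -0.42281252,  0.56752587,  0.42229945]), 'ft_force': array([ 0.12216961, -0.20950973, -0.05069973]), 'torque': array([-0.01248431, -0.0471797 , -0.04210879]), 'finger_gap': 1.0021666511817042}
top [[ 1.14745707e-01  9.68413575e-01 -2.21378794e-01  2.38234350e-01]
 [-9.93394833e-01  1.11940281e-01 -2.52205944e-02 -1.86606046e-01]
 [ 3.57238553e-04  2.22810505e-01  9.74861709e-01  1.08455509e+00]
 [ 0.00000000e+00  0.00000000e+00  0.00000000e+00  1.00000000e+00]] [[429.83380244   0.         275.78245308]
 [  0.         429.83380244 215.92038086]
 [  0.           0.           1.        ]] [-0.05076929  0.          0.          0.          0.        ]
side [[ 0.85241222  0.20055834 -0.48287655  0.06124653]
 [-0.52253153  0.35999112 -0.77289533 -0.83450851]
 [ 0.01882067  0.91114365  0.41165889  0.40208084]
 [ 0.          0.          0.          1.        ]] [[408.00610161   0.         286.1939734 ]
 [  0.         408.00610161 201.45238785]
 [  0.           0.           1.        ]] [-0.0013693  0.         0.         0.         0.       ]
```

View pics/top0.png

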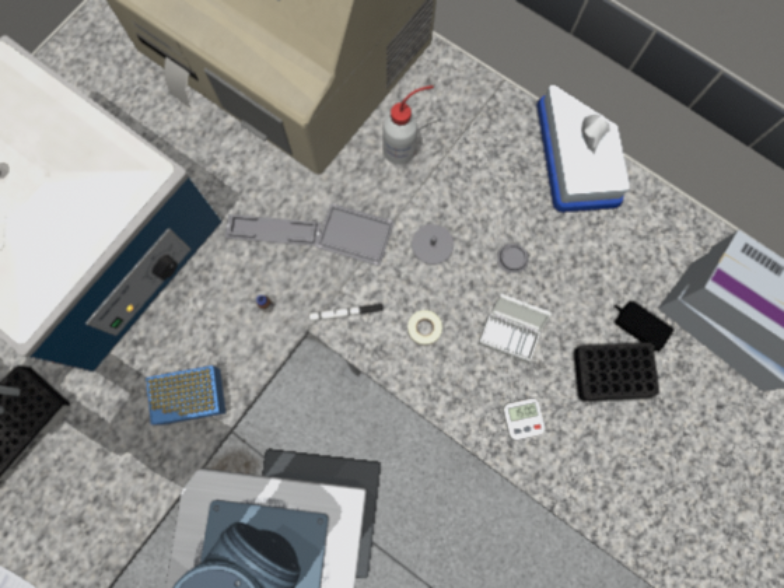

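View pics/side0.png

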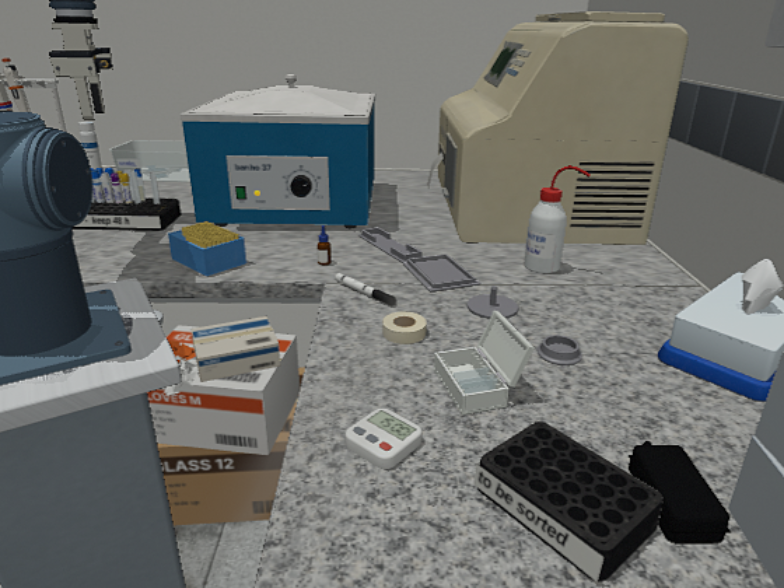

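The top picture (784x588) shows: dropper (263,302), marker (347,312), tape (425,327), open slide box (515,328) and timer (524,419). The holders are the trough (272,230), tray (356,235), spindle (432,243) and cup (513,257). The blue bath's corner is close to the trough's left end.

Run:
```python
from h import *
d=np.load('top0.npz');W=d['W'];px=d['px']
# bench height
pts={'dropper':(263,302),'marker':(347,312),'tape':(425,327),'box':(515,328),'timer':(524,419),'trough':(272,230),'tray':(356,235),'spindle':(432,243),'cup':(513,257)}
for k,(u,v) in pts.items():
    r=int(40); u=int(u/1.4);v=int(v/1.4)
    w=W[v-r:v+r,u-r:u+r]
    print(k,W[v,u].round(4), 'bench z med',np.nanmedian(w[...,2]).round(4))
    cr=cv2.resize(px[v-40:v+40,u-50:u+50,::-1],None,fx=4,fy=4,interpolation=cv2.INTER_CUBIC)
    hm=np.clip((np.nan_to_num(W[v-40:v+40,u-50:u+50,2])+0.01)/0.06*255,0,255).astype(np.uint8)
    cv2.imwrite(f'pics/c_{k}.png',np.hstack([cr,cv2.cvtColor(cv2.resize(hm,None,fx=4,fy=4,interpolation=cv2.INTER_NEAREST),cv2.COLOR_GRAY2BGR)]))
ims=[cv2.imread(f'pics/c_{k}.png') for k in pts]
m=np.vstack([np.hstack(ims[i:i+3]) for i in (0,3,6)])
cv2.imwrite('pics/m0.png',cv2.resize(m,(800,int(800*m.shape[0]/m.shape[1]))))
```

```text
dropper [0.4489 0.0572 0.0564] bench z med 0.0013
marker [ 0.4566 -0.0881  0.0166] bench z med 0.0011
tape [ 0.4485 -0.2332 -0.0029] bench z med 0.0011
box [ 0.46   -0.3931  0.0195] bench z med 0.0016
timer [ 0.3009 -0.4224  0.0157] bench z med 0.0007
trough [0.5995 0.0737 0.0035] bench z med 0.0019
tray [ 0.6086 -0.0862  0.0053] bench z med 0.0022
spindle [ 0.6038 -0.2292  0.0189] bench z med 0.0013
cup [ 0.599  -0.3842  0.0044] bench z med 0.0009
```

View pics/m0.png

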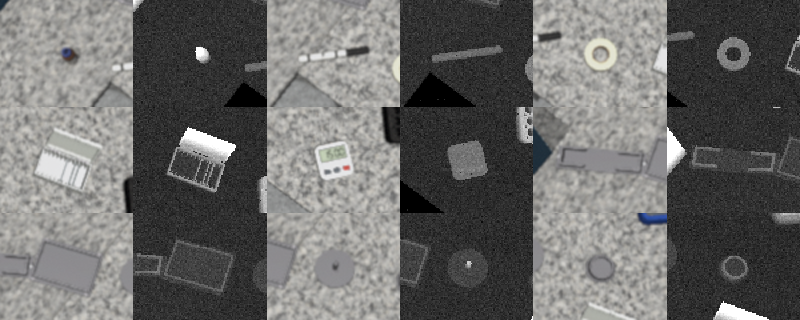

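The crops show clear height maps for every object. Next I fit shapes to the points above the bench.

```bash
cat > fit.py <<'E'
from h import *
def seg(W,c,r,zlo,zhi):
    m=(np.hypot(W[...,0]-c[0],W[...,1]-c[1])<r)&(W[...,2]>zlo)&(W[...,2]<zhi)
    n,l,st,_=cv2.connectedComponentsWithStats(m.astype(np.uint8),connectivity=8)
    return W[m]
def biggest(W,c,r,zlo,zhi):
    m=(np.hypot(W[...,0]-c[0],W[...,1]-c[1])<r)&(W[...,2]>zlo)&(W[...,2]<zhi)
    n,l,st,_=cv2.connectedComponentsWithStats(m.astype(np.uint8),connectivity=8)
    i=1+np.argmax(st[1:,4]); return W[l==i]
def rect(P):
    (c,s,a)=cv2.minAreaRect((P[:,:2]*1000).astype(np.float32))
    b=cv2.boxPoints((c,s,a)); e=b[1]-b[0],b[2]-b[1]
    L=max(e,key=np.linalg.norm)
    return np.array(c)/1000, sorted(s), np.degrees(np.arctan2(L[1],L[0]))
E
python3 - <<'E'
from fit import *
W=np.load('top0.npz')['W']
def show(k,P): 
    c,s,a=rect(P); print(k,'n',len(P),'c',c.round(4),'size',np.round(s,1),'long axis deg from x',round(a,1),'zmed',np.median(P[:,2]).round(4),'zmax',P[:,2].max().round(4),'mean',P[:,:2].mean(0).round(4))
show('marker',biggest(W,(.4566,-.0881),.09,.006,.03))
show('tape',biggest(W,(.4485,-.2332),.05,.009,.03))
show('dropper',biggest(W,(.449,.0572),.03,.012,.1))
show('dropper top',biggest(W,(.449,.0572),.03,.055,.1))
show('timer',biggest(W,(.30,-.42),.06,.008,.03))
show('box body',biggest(W,(.46,-.393),.1,.008,.032))
show('lid',biggest(W,(.46,-.393),.12,.034,.12))
show('lidtop',biggest(W,(.46,-.393),.12,.072,.12))
show('trough',biggest(W,(.5995,.0737),.09,.0085,.03))
show('tray',biggest(W,(.6086,-.0862),.085,.008,.03))
show('spindle disc',seg(W,(.604,-.2292),.05,.0035,.015))
show('post',seg(W,(.604,-.2292),.03,.02,.05))
show('cup',biggest(W,(.599,-.384),.04,.01,.03))
for k,c in dict(trough=(.5995,.0737),bathedge=(.6,.2)).items(): pass
m=(W[...,2]>.05)&(W[...,0]>.4)&(W[...,0]<.75)&(W[...,1]>.08)&(W[...,1]<.35)
P=W[m]; print('bath/obstacles',P.shape, P[:,1].min(), P[np.argsort(P[:,1])[:8]].round(3), P[:,2].max())
m=(W[...,2]>.03)&(W[...,0]>.6)&(W[...,1]>-.35)&(W[...,1]<.15); P=W[m];print(P[np.argsort(P[:,0])[:20:2]].round(3))
E
```

```text
marker n 312 c [ 0.4579 -0.0871] size [ 16.1 135.3] long axis deg from x -74.9 zmed 0.015 zmax 0.0211 mean [ 0.4568 -0.0872]
tape n 380 c [ 0.4447 -0.2321] size [60.8 61.2] long axis deg from x -26.6 zmed 0.0198 zmax 0.0252 mean [ 0.4438 -0.2317]
dropper n 103 c [0.4522 0.0589] size [20.5 24.1] long axis deg from x -12.1 zmed 0.0416 zmax 0.0753 mean [0.4505 0.057 ]
dropper top n 23 c [0.4527 0.0584] size [ 8.5 13.2] long axis deg from x -22.0 zmed 0.0588 zmax 0.0753 mean [0.4525 0.0599]
timer n 684 c [ 0.3017 -0.4229] size [64.4 65.3] long axis deg from x -71.9 zmed 0.0175 zmax 0.0242 mean [ 0.3011 -0.4219]
box body n 534 c [ 0.4471 -0.3861] size [67.  96.5] long axis deg from x 75.5 zmed 0.0246 zmax 0.032 mean [ 0.4477 -0.3907]
lid n 468 c [ 0.485  -0.3964] size [24.4 92.9] long axis deg from x 75.9 zmed 0.0567 zmax 0.0817 mean [ 0.4862 -0.3975]
lidtop n 120 c [ 0.492  -0.3983] size [ 9.9 92.1] long axis deg from x 74.1 zmed 0.0756 zmax 0.0817 mean [ 0.492  -0.3986]
trough n 127 c [0.5986 0.017 ] size [43.4 51.6] long axis deg from x -88.9 zmed 0.0161 zmax 0.0225 mean [0.599  0.0119
[... 267 characters left out ...]
[ 0.6056 -0.2308] size [5.7 8.9] long axis deg from x -80.8 zmed 0.0335 zmax 0.04 mean [ 0.6054 -0.2308]
cup n 111 c [ 0.5946 -0.3831] size [45.5 48.6] long axis deg from x -64.2 zmed 0.0165 zmax 0.0234 mean [ 0.5929 -0.3818]
bath/obstacles (11875, 3) 0.0802128749011442 [[0.744 0.08  0.135]
 [0.745 0.08  0.109]
 [0.745 0.081 0.183]
 [0.744 0.081 0.12 ]
 [0.744 0.081 0.078]
 [0.746 0.081 0.146]
 [0.746 0.081 0.092]
 [0.746 0.081 0.169]] 0.26853289096629795
[[ 0.603 -0.231  0.03 ]
 [ 0.604 -0.233  0.035]
 [ 0.605 -0.23   0.04 ]
 [ 0.606 -0.235  0.039]
 [ 0.608 -0.227  0.038]
 [ 0.609 -0.233  0.037]
 [ 0.706 -0.001  0.059]
 [ 0.706  0.002  0.058]
 [ 0.706  0.003  0.052]
 [ 0.707  0.     0.114]]
```

Run:
```python
from fit import *
from scipy.optimize import least_squares
W=np.load('top0.npz')['W']; W2=np.load('side0.npz')['W']
A=np.vstack([W.reshape(-1,3),W2.reshape(-1,3)]);A=A[~np.isnan(A[:,0])]
print('max height per 5cm cell (cm); rows x, cols y from .7 to -.6')
ys=np.arange(.70,-.60,-.05)
print('      '+' '.join(f'{int(round(y*100)):3d}' for y in ys))
for x in np.arange(.1,.9,.05):
    r=[]
    for y in ys:
        m=(abs(A[:,0]-x)<.025)&(abs(A[:,1]-y)<.025)
        r.append(f'{int(round(np.percentile(A[m,2],99)*100)):3d}' if m.sum()>3 else '  .')
    print(f'{x:.2f} ',' '.join(r))
def circ(P,r=None):
    f=lambda p:np.hypot(P[:,0]-p[0],P[:,1]-p[1])-p[2]
    s=least_squares(f,[*P[:,:2].mean(0),.02],loss='soft_l1',f_scale=.002);return s.x.round(4)
P=biggest(W,(.6,-.383),.04,.010,.03);print('cup ring',circ(P),'expect r~.0215')
P=biggest(W,(.6,-.231),.05,.003,.011);print('disc',len(P),P[:,:2].mean(0),rect(P))
m=seg(W,(.5995,.0737),.10,.0085,.022);m=m[(abs(m[:,0]-.6)<.04)]
print('trough',rect(m),len(m), m[:,1].min(),m[:,1].max())
m=m[m[:,1]>-.01]
print('trough',rect(m),len(m))
P=biggest(W,(.4438,-.2317),.05,.012,.03)
f=lambda p:np.minimum(np.abs(np.hypot(P[:,0]-p[0],P[:,1]-p[1])-.0237)-.0073,0)*0+np.maximum(np.abs(np.hypot(P[:,0]-p[0],P[:,1]-p[1])-.0237)-.0073,0)
print('tape',least_squares(f,P[:,:2].mean(0)).x)
m=A[(abs(A[:,0]-.6)<.12)&(A[:,1]>.1)&(A[:,1]<.3)&(A[:,2]>.03)]
for x in np.arange(.48,.74,.02):
    q=m[abs(m[:,0]-x)<.01]; 
    if len(q): print('bath min y at x',round(x,2),np.percentile(q[:,1],1).round(3))
```

```text
max height per 5cm cell (cm); rows x, cols y from .7 to -.6
       70  65  60  55  50  45  40  35  30  25  20  15  10   5   0  -5 -10 -15 -20 -25 -30 -35 -40 -45 -50 -55
0.10    .   .   .  43  43  34   1   1   1   0   0   0   2   2  28  28   1   0 -80 -89 -89 -89 -88 -89 -89   0
0.15    .   .  29  29  43  35   4   1   1   1   1   1   0   0   1   0   0   0 -80 -89 -89 -89 -89   0   0   0
0.20    .   .  35  38  43  22   4   1   1   1   5   1   1 -89 -89 -89 -89 -89 -89 -89 -89   0   0   0   0   0
0.25    0   0 -37   0  10   9   4   1   1   5   6   6   6   0 -89 -89 -89 -89 -88   0   0   0   2   2   0   0
0.30    0   0   0   0   4   4  24  24   1   6   6   6   6   0 -89 -89 -89 -89   0   0   0   0   2   2   0   0
0.35    0   0   0   0   0  24  25  25  24   1   1   5   1   1   0 -89   0   1   1   0   0   0   2   2   4   4
0.40    .   .   .  24  24  25  26  26  24  24   1   1   1   1   0   1   1   1   2   2   1   3   3   3   4   4
0.45    .   .  24  25  25  26  27  26  25  24  13   1   1   7   1   2   2   2   2   2   1   3   4   6   4   4
0.50    .  25  25  26  26  27  27  27  26  25  24 
[... 898 characters left out ...]
298 -0.23057403] (array([ 0.60564575, -0.22951682]), [86.74301147460938, 87.71725463867188], np.float32(-51.81833))
trough (array([0.59639276, 0.07180789]), [47.04862594604492, 194.52212524414062], np.float32(-89.46174)) 326 -0.025330118084464365 0.16905418765713603
trough (array([0.59738281, 0.07997892]), [45.11003875732422, 178.25059509277344], np.float32(-87.78104)) 290
tape [ 0.4442457  -0.23170664]
bath min y at x 0.48 0.204
bath min y at x 0.5 0.211
bath min y at x 0.52 0.203
bath min y at x 0.54 0.194
bath min y at x 0.56 0.181
bath min y at x 0.58 0.17
bath min y at x 0.6 0.164
bath min y at x 0.62 0.181
bath min y at x 0.64 0.211
bath min y at x 0.66 0.247
bath min y at x 0.68 0.275
```

```bash
cat > plan.py <<'E'
import sys
from h import *
# usage: plan.py x y z(TCP) jawdeg   -> tool-frame turn and shift, in units
def main(x,y,z,jaw=None):
    s=arm.sense(); p=np.array(s['eef_pos']); M=rot(s['ee_rot'])
    j=np.degrees(np.arctan2(M[1,2],M[0,2]))
    print('t',round(s['time_s'],2),'tcp',p.round(4),'jaw z yaw',round(j,1),'xaxis',M[:,0].round(3),'gap',round(s['finger_gap']*93,1),'q',np.round(s['joints'],2),'F',np.round(s['ft_force'],1))
    # desired rotation
    X=np.array([0,0,-1.])
    if jaw is None: jaw=j
    c=np.radians(jaw); Z=np.array([np.cos(c),np.sin(c),0]); Y=np.cross(Z,X); D=np.stack([X,Y,Z],1)
    rv=R.from_matrix(M.T@D).as_rotvec(degrees=True)
    print(' turn units', (rv/6).round(2))
    d=np.array([x,y,z])-p
    print(' world delta',d.round(4),' shift units now-axes', (M.T@d/.04).round(2),' shift units after turn',(D.T@d/.04).round(2))
if __name__=='__main__': main(*map(float,sys.argv[1:]))
E
python3 plan.py .1 .32 .34
python3 - <<'E'
from fit import *
W=np.load('top0.npz')['W']
P=seg(W,(.5975,.072),.10,.009,.022)
for lim in (.005,-.003,-.01):
    Q=P[(abs(P[:,0]-.598)<.033)&(P[:,1]>lim)&(P[:,1]<.162)]
    print(lim,rect(Q),len(Q)); 
# histogram along y
h,e=np.histogram(Q[:,1],bins=np.arange(-.02,.175,.005));print(list(zip(e.round(3),h)))
E
```

```text
t 0.1 tcp [0.1569 0.5267 0.2429] jaw z yaw 73.4 xaxis [-0.001 -0.001 -1.   ] gap 92.9 q [ 1.08  0.26  1.54  0.    1.35 -0.2 ] F [ 0.3  0.1 -0. ]
 turn units [-0.   -0.01 -0.  ]
 world delta [-0.0569 -0.2067  0.0971]  shift units now-axes [-2.42 -0.11 -5.36]  shift units after turn [-2.43 -0.11 -5.36]
0.005 (array([0.5973078 , 0.08191386]), [45.11003875732422, 154.40614318847656], np.float32(-87.78103)) 215
-0.003 (array([0.59743463, 0.07864234]), [45.11003875732422, 160.95413208007812], np.float32(-87.78103)) 228
-0.01 (array([0.59757617, 0.07498974]), [45.11003875732422, 168.26473999023438], np.float32(-87.78102)) 263
[(np.float64(-0.02), np.int64(0)), (np.float64(-0.015), np.int64(0)), (np.float64(-0.01), np.int64(27)), (np.float64(-0.005), np.int64(12)), (np.float64(0.0), np.int64(9)), (np.float64(0.005), np.int64(8)), (np.float64(0.01), np.int64(10)), (np.float64(0.015), np.int64(12)), (np.float64(0.02), np.int64(9)), (np.float64(0.025), np.int64(9)), (np.float64(0.03), np.int64(12)), (np.float64(0.035), np.int64(10)), (np.float64(0.04), np.int64(4)), (np.float64(0.045), np.int64(0)), (np.float64(0.05), np.int64(2)), (np.float64(0.055), np.int64(0)), (np.float64(0.06), np.int64(0)), (np.float64(0.065), np.int64(1)), (np.float64(0.07), np.int64(2)), (np.float64(0.075), np.int64(1)), (np.float64(0.08), np.int64(0)), (np.float64(0.085), np.int64(1)), (np.float64(0.09), np.int64(2)), (np.float64(0.095), np.int64(1)), (np.float64(0.1), np.int64(6)), (np.float64(0.105), np.int64(11)), (np.float64(0.11), np.int64(10)), (np.float64(0.115), np.int64(9)), (np.float64(0.12), np.int64(10)), (np.float64(0.125), np.int64(10)), (np.float64(0.13), np.int64(12)), (np.float64(0.135), np.int64(10)), (np.float64(0.14), np.int64(9)), (np.float64(0.145), np.int64(28)), (np.float64(0.15), np.int64(13)), (np.float64(0.155), np.int64(3)), (np.float64(0.16), np.int64(0)), (np.float64(0.165), np.int64(0))]
```

```bash
python3 -m creep '[{"dx":-1},{"dx":-1},{"dx":-1},{"wx":1},{"wx":1},{"wx":1},{"wx":1},{"wx":1}]' -1; python3 -m creep '[{"wx":1},{"wx":1},{"wx":1},{"wx":1},{"wx":1},{"wx":1},{"wx":1},{"wx":1}]'; python3 plan.py .40 -.37 .36 -14.5
```

```text
t 0.1 tcp [0.1569 0.5267 0.2429] jaw z yaw 73.4 xaxis [-0.001 -0.001 -1.   ] gap 92.9 q [ 1.08  0.26  1.54  0.    1.35 -0.2 ] F [ 0.3  0.1 -0. ]
 turn units [ 1.465e+01 -1.000e-02  1.000e-02]
 world delta [ 0.2431 -0.8967  0.1171]  shift units now-axes [ -2.9  -12.23 -19.75]  shift units after turn [ -2.93 -20.18  11.5 ]$[0]: bad value
$[0]: bad value
```

```bash
python3 -m creep '[{"dx":-1.0,"dy":0.0,"dz":0.0,"wx":0.0,"wy":0.0,"wz":0.0}]' -1.0; python3 -m creep --help | head -20
```

```text
time_s: 0.18
eef_pos: [0.1551, 0.523, 0.2757]
ee_rot: [0.562, -0.425, 0.572, 0.42]
ft_force: [0.5, -0.1, -0.2]
finger_gap: 0.965invalid input: not JSON, or not a number
```

```bash
python3 -m creep '[{"dx":-1.0}]' -1.0;python3 -m creep '[{"dx":-0.9}]' -1.0
```

```text
$[0]: bad value
$[0]: bad value
```

```bash
python3 -m creep '[{"dx":-1,"dy":0,"dz":0,"wx":0,"wy":0,"wz":0},{"dx":-1,"dy":0,"dz":0,"wx":1,"wy":0,"wz":0},{"dx":0,"dy":0,"dz":0,"wx":1,"wy":0,"wz":0},{"dx":0,"dy":0,"dz":0,"wx":1,"wy":0,"wz":0},{"dx":0,"dy":0,"dz":0,"wx":1,"wy":0,"wz":0},{"dx":0,"dy":0,"dz":0,"wx":1,"wy":0,"wz":0},{"dx":0,"dy":0,"dz":0,"wx":1,"wy":0,"wz":0},{"dx":0,"dy":0,"dz":0,"wx":1,"wy":0,"wz":0}]' -1
python3 -m creep '[{"dx":0,"dy":0,"dz":0,"wx":1,"wy":0,"wz":0},{"dx":0,"dy":0,"dz":0,"wx":1,"wy":0,"wz":0},{"dx":0,"dy":0,"dz":0,"wx":1,"wy":0,"wz":0},{"dx":0,"dy":0,"dz":0,"wx":1,"wy":0,"wz":0},{"dx":0,"dy":0,"dz":0,"wx":1,"wy":0,"wz":0},{"dx":0,"dy":0,"dz":0,"wx":1,"wy":0,"wz":0},{"dx":0,"dy":0,"dz":0,"wx":1,"wy":0,"wz":0},{"dx":0,"dy":0,"dz":0,"wx":0.65,"wy":0,"wz":0}]'
 python3 plan.py .40 -.37 .36 -14.5
```

```text
time_s: 0.85
eef_pos: [0.157, 0.5269, 0.3632]
ee_rot: [0.681, -0.19, 0.681, 0.189]
ft_force: [-0.3, -0.2, 0.1]
finger_gap: 0.403
time_s: 1.52
eef_pos: [0.157, 0.5269, 0.3631]
ee_rot: [0.701, 0.091, 0.701, -0.092]
ft_force: [-0.2, 0.3, -0.1]
finger_gap: 0.003
t 1.52 tcp [0.157  0.5269 0.3631] jaw z yaw -14.8 xaxis [-0.001 -0.001 -1.   ] gap 0.3 q [1.08 0.21 1.31 0.   1.62 1.34] F [-0.2  0.3 -0.1]
 turn units [-0.05 -0.    0.01]
 world delta [ 0.243  -0.8969 -0.0031]  shift units now-axes [  0.1  -20.13  11.6 ]  shift units after turn [  0.08 -20.19  11.49]
```

```bash
python3 -m creep '[{"dx":0,"dy":-0.84,"dz":0.48,"wx":0,"wy":0,"wz":0},{"dx":0,"dy":-0.84,"dz":0.48,"wx":0,"wy":0,"wz":0},{"dx":0,"dy":-0.84,"dz":0.48,"wx":0,"wy":0,"wz":0},{"dx":0,"dy":-0.84,"dz":0.48,"wx":0,"wy":0,"wz":0},{"dx":0,"dy":-0.84,"dz":0.48,"wx":0,"wy":0,"wz":0},{"dx":0,"dy":-0.84,"dz":0.48,"wx":0,"wy":0,"wz":0},{"dx":0,"dy":-0.84,"dz":0.48,"wx":0,"wy":0,"wz":0},{"dx":0,"dy":-0.84,"dz":0.48,"wx":0,"wy":0,"wz":0}]' | head -2
python3 -m creep '[{"dx":0,"dy":-0.84,"dz":0.48,"wx":0,"wy":0,"wz":0},{"dx":0,"dy":-0.84,"dz":0.48,"wx":0,"wy":0,"wz":0},{"dx":0,"dy":-0.84,"dz":0.48,"wx":0,"wy":0,"wz":0},{"dx":0,"dy":-0.84,"dz":0.48,"wx":0,"wy":0,"wz":0},{"dx":0,"dy":-0.84,"dz":0.48,"wx":0,"wy":0,"wz":0},{"dx":0,"dy":-0.84,"dz":0.48,"wx":0,"wy":0,"wz":0},{"dx":0,"dy":-0.84,"dz":0.48,"wx":0,"wy":0,"wz":0},{"dx":0,"dy":-0.84,"dz":0.48,"wx":0,"wy":0,"wz":0}]' | head -2
python3 -m creep '[{"dx":0,"dy":-0.84,"dz":0.48,"wx":0,"wy":0,"wz":0},{"dx":0,"dy":-0.84,"dz":0.48,"wx":0,"wy":0,"wz":0},{"dx":0,"dy":-0.84,"dz":0.48,"wx":0,"wy":0,"wz":0},{"dx":0,"dy":-0.84,"dz":0.48,"wx":0,"wy":0,"wz":0},{"dx":0,"dy":-0.84,"dz":0.48,"wx":0,"wy":0,"wz":0},{"dx":0,"dy":-0.84,"dz":0.48,"wx":0,"wy":0,"wz":0},{"dx":0,"dy":-0.84,"dz":0.48,"wx":0,"wy":0,"wz":0},{"dx":0,"dy":-0.84,"dz":0.48,"wx":0,"wy":0,"wz":0}]' | head -2
python3 plan.py .522 -.4055 .18 -14.5
python3 - <<'E'
from fit import *
c=cam('wrist');save(c,'pics/w1.png');W=world(c);np.savez('w1.npz',W=W)
def show(k,P): 
    c,s,a=rect(P); print(k,'n',len(P),'c',c.round(4),'size',np.round(s,1),'axis',round(a,1),'zmed',np.median(P[:,2]).round(4),'zmax',P[:,2].max().round(4))
for k,a in dict(body=((.442,-.385),.08,.008,.03),lidtop=((.485,-.396),.1,.07,.12),lid=((.485,-.396),.1,.036,.12),cup=((.595,-.384),.04,.009,.03),tape=((.444,-.232),.05,.009,.03)).items():
    try: show(k,biggest(W,*a))
    except Exception as e: print(k,e)
E
```

```text
time_s: 2.18
eef_pos: [0.238, 0.2267, 0.3634]
time_s: 2.85
eef_pos: [0.3195, -0.0723, 0.3636]
time_s: 3.52
eef_pos: [0.4013, -0.3709, 0.363]
t 3.52 tcp [ 0.4013 -0.3709  0.363 ] jaw z yaw -14.5 xaxis [-0.001  0.001 -1.   ] gap 0.3 q [-0.95  0.2   1.32  0.    1.62 -0.7 ] F [0.9 0.4 1. ]
 turn units [-0.01 -0.01 -0.01]
 world delta [ 0.1207 -0.0346 -0.183 ]  shift units now-axes [ 4.57 -0.08  3.14]  shift units after turn [ 4.58 -0.08  3.14]
body n 1172 c [ 0.445  -0.3867] size [64.4 96.7] axis 75.7 zmed 0.0248 zmax 0.03
lidtop n 357 c [ 0.4903 -0.3989] size [ 8.9 91.4] axis 74.3 zmed 0.0743 zmax 0.0772
lid n 1079 c [ 0.4837 -0.3969] size [22.7 92.9] axis 74.1 zmed 0.058 zmax 0.0772
cup n 301 c [ 0.595  -0.3839] size [46.9 48.6] axis -14.0 zmed 0.0151 zmax 0.0179
tape n 1154 c [ 0.4432 -0.2331] size [59.  60.2] axis 76.2 zmed 0.018 zmax 0.0211
```

View pics/w1.png

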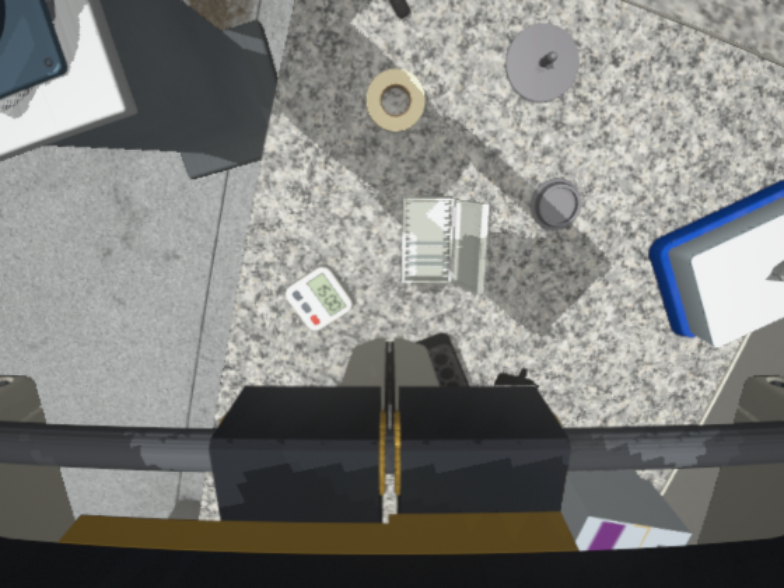

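The wrist picture (784x588) shows the box at (428,240) with its lid (472,246) leaning toward the cup (557,204). The timer (320,298) is clear of both. The wrist measurements agree with the top camera, so I move behind the lid and descend.

```bash
python3 -m creep '[{"dx":0,"dy":0,"dz":0.78,"wx":0,"wy":0,"wz":0},{"dx":0,"dy":0,"dz":0.78,"wx":0,"wy":0,"wz":0},{"dx":0,"dy":0,"dz":0.78,"wx":0,"wy":0,"wz":0},{"dx":0,"dy":0,"dz":0.8,"wx":-0.1,"wy":0,"wz":0},{"dx":0.9,"dy":0,"dz":0,"wx":0,"wy":0,"wz":0},{"dx":0.9,"dy":0,"dz":0,"wx":0,"wy":0,"wz":0},{"dx":0.9,"dy":0,"dz":0,"wx":0,"wy":0,"wz":0},{"dx":0.9,"dy":0,"dz":0,"wx":0,"wy":0,"wz":0}]'
python3 -m creep '[{"dx":0.9,"dy":0,"dz":0,"wx":0,"wy":0,"wz":0},{"dx":0.8,"dy":0,"dz":0,"wx":0,"wy":0,"wz":0},{"dx":0.8,"dy":0,"dz":0,"wx":0,"wy":0,"wz":0},{"dx":0.8,"dy":0,"dz":0,"wx":0,"wy":0,"wz":0},{"dx":0,"dy":0,"dz":0,"wx":0,"wy":0,"wz":0}]'
python3 plan.py .522 -.4055 .08 -15
python3 - <<'E'
from fit import *
c=cam('side');save(c,'pics/s1.png')
E
```

```text
time_s: 4.23
eef_pos: [0.5229, -0.3998, 0.2174]
ee_rot: [0.702, 0.086, 0.702, -0.085]
ft_force: [0.4, 0.2, 0.1]
finger_gap: 0.006
time_s: 4.65
eef_pos: [0.5193, -0.3966, 0.08]
ee_rot: [0.698, 0.089, 0.706, -0.083]
ft_force: [-1.5, 1.2, -0.4]
finger_gap: 0.005
t 4.65 tcp [ 0.5193 -0.3966  0.08  ] jaw z yaw -13.9 xaxis [-0.009  0.01  -1.   ] gap 0.4 q [-0.82  0.59  1.45 -0.    1.12 -0.58] F [-1.5  1.2 -0.4]
 turn units [ 0.18 -0.11 -0.07]
 world delta [ 0.0027 -0.0089 -0.    ]  shift units now-axes [-0.   -0.2   0.12]  shift units after turn [ 0.   -0.2   0.12]
```

View pics/s1.png

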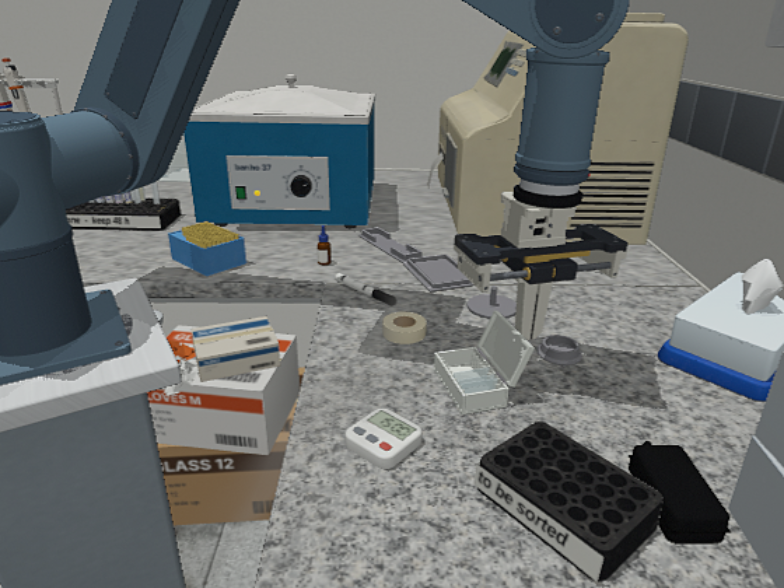

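The side view shows the closed fingers at (532,310), just behind the lid (508,350). I push toward the box's −x side.

```bash
python3 -m creep '[{"dx":0,"dy":-0.15,"dz":-0.2,"wx":0.1,"wy":0,"wz":0},{"dx":0,"dy":0,"dz":-0.2,"wx":0,"wy":0,"wz":0},{"dx":0,"dy":0,"dz":-0.2,"wx":0,"wy":0,"wz":0},{"dx":0,"dy":0,"dz":-0.2,"wx":0,"wy":0,"wz":0},{"dx":0,"dy":0,"dz":-0.2,"wx":0,"wy":0,"wz":0},{"dx":0,"dy":0,"dz":-0.2,"wx":0,"wy":0,"wz":0},{"dx":0,"dy":0,"dz":-0.2,"wx":0,"wy":0,"wz":0},{"dx":0,"dy":0,"dz":-0.2,"wx":0,"wy":0,"wz":0}]'
python3 -m creep '[{"dx":0,"dy":0,"dz":0,"wx":0,"wy":0,"wz":0},{"dx":0,"dy":0,"dz":0,"wx":0,"wy":0,"wz":0},{"dx":0,"dy":0,"dz":0,"wx":0,"wy":0,"wz":0}]'
python3 - <<'E'
from fit import *
c=cam('side');save(c,'pics/s2.png')
E
python3 plan.py .522 -.4055 .08 -15
```

```text
time_s: 5.37
eef_pos: [0.4588, -0.3908, 0.0894]
ee_rot: [0.702, 0.089, 0.701, -0.09]
ft_force: [-0.4, 0.1, -1.2]
finger_gap: 0.003
time_s: 5.62
eef_pos: [0.4594, -0.3905, 0.0876]
ee_rot: [0.701, 0.089, 0.701, -0.089]
ft_force: [-0.1, -0.4, 0.3]
finger_gap: 0.002
t 5.67 tcp [ 0.4595 -0.3905  0.0875] jaw z yaw -14.5 xaxis [-0.  0. -1.] gap 0.7 q [-0.89  0.49  1.6   0.    1.05 -0.64] F [ 0.4 -0.2 -0.3]
 turn units [ 0.08 -0.   -0.  ]
 world delta [ 0.0625 -0.015  -0.0075]  shift units now-axes [0.19 0.03 1.61]  shift units after turn [0.19 0.04 1.61]
```

View pics/s2.png

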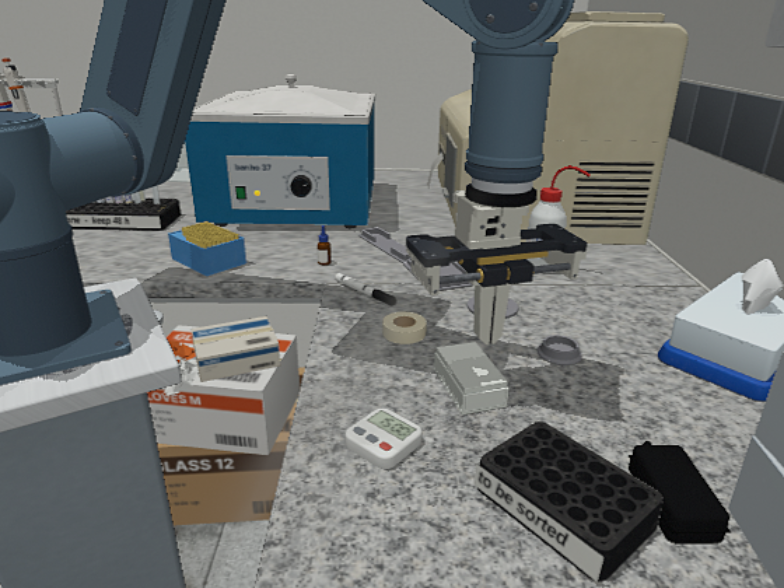

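The lid has fallen shut (box at (472,376) in the side view). I raise the arm, open the gripper and re-measure the box.

```bash
python3 -m creep '[{"dx":-0.8,"dy":0,"dz":0,"wx":0.08,"wy":0,"wz":0},{"dx":-0.9,"dy":0,"dz":-0.3,"wx":0,"wy":0,"wz":0},{"dx":-0.9,"dy":0,"dz":-0.3,"wx":0,"wy":0,"wz":0},{"dx":-0.9,"dy":0,"dz":0,"wx":0,"wy":0,"wz":0},{"dx":-0.9,"dy":0,"dz":0,"wx":0,"wy":0,"wz":0},{"dx":0,"dy":0,"dz":0,"wx":0,"wy":0,"wz":0},{"dx":0,"dy":0,"dz":0,"wx":0,"wy":0,"wz":0}]' 1 25
python3 plan.py .4418 -.3857 .25 -15
cat > look.py <<'E'
from fit import *
import sys
def show(k,P): 
    c,s,a=rect(P); print(k,'n',len(P),'c',c.round(4),'size',np.round(s,1),'axis',round(a,1),'zmed',np.median(P[:,2]).round(4),'zmax',P[:,2].max().round(4),'mean',P[:,:2].mean(0).round(4))
def look(name,file,d):
    c=cam(name);save(c,f'pics/{file}.png');W=world(c)
    for k,a in d.items():
        try: show(k,biggest(W,*a))
        except Exception as e: print(k,e)
    return W
E
python3 - <<'E'
from look import *
look('wrist','w2',dict(body=((.442,-.385),.08,.008,.06),lid=((.442,-.385),.08,.031,.06)))
look('top','t2',dict(body=((.442,-.385),.08,.008,.06)))
E
```

```text
time_s: 6.25
eef_pos: [0.4374, -0.3852, 0.2662]
ee_rot: [0.702, 0.091, 0.7, -0.093]
ft_force: [0.7, -0.1, -0.7]
finger_gap: 0.457
t 6.25 tcp [ 0.4374 -0.3852  0.2662] jaw z yaw -15.0 xaxis [ 0.003 -0.004 -1.   ] gap 42.5 q [-0.91  0.3   1.42  0.    1.41 -0.65] F [ 0.7 -0.1 -0.7]
 turn units [0.01 0.04 0.03]
 world delta [ 0.0044 -0.0005 -0.0162]  shift units now-axes [0.41 0.02 0.11]  shift units after turn [0.4  0.02 0.11]
body n 3443 c [ 0.4431 -0.3848] size [58.1 94.3] axis 75.5 zmed 0.0332 zmax 0.036 mean [ 0.4428 -0.3823]
lid n 3121 c [ 0.4412 -0.3853] size [52.1 92.7] axis 76.1 zmed 0.0333 zmax 0.036 mean [ 0.4419 -0.3839]
body n 62 c [ 0.4626 -0.3884] size [13.5 41.7] axis 37.7 zmed 0.035 zmax 0.0391 mean [ 0.4593 -0.3893]
```

View pics/w2.png

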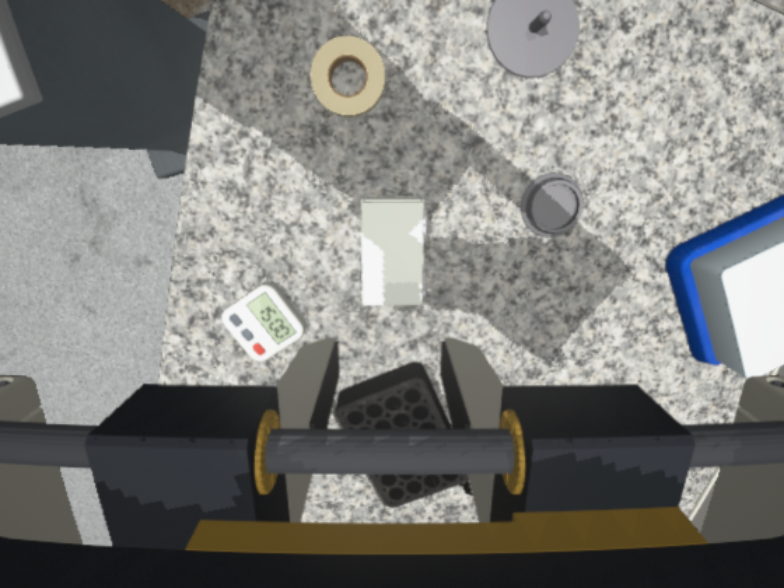

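The wrist view shows the shut box at (392,252), top at 33–36 mm, centre (0.4415,−0.385), and axes matching the jaw. I descend and grip.

```bash
python3 -m creep '[{"dx":0.8,"dy":0,"dz":0.1,"wx":0,"wy":0,"wz":0},{"dx":0.8,"dy":0,"dz":0,"wx":0,"wy":0,"wz":0},{"dx":0.8,"dy":0,"dz":0,"wx":0,"wy":0,"wz":0},{"dx":0.8,"dy":0,"dz":0,"wx":0,"wy":0,"wz":0},{"dx":0.8,"dy":0,"dz":0,"wx":0,"wy":0,"wz":0},{"dx":0.5,"dy":0,"dz":0,"wx":0,"wy":0,"wz":0},{"dx":0.2,"dy":0,"dz":0,"wx":0,"wy":0,"wz":0},{"dx":0,"dy":0,"dz":0,"wx":0,"wy":0,"wz":0}]' 1 25
python3 plan.py .4415 -.385 .0365 -14.5
```

```text
time_s: 7.02
eef_pos: [0.4385, -0.383, 0.0718]
ee_rot: [0.699, 0.094, 0.703, -0.09]
ft_force: [0.2, -0.3, 0.5]
finger_gap: 0.998
t 7.02 tcp [ 0.4385 -0.383   0.0718] jaw z yaw -15.0 xaxis [-0.005  0.006 -1.   ] gap 92.8 q [-0.91  0.48  1.66  0.    1.01 -0.65] F [ 0.2 -0.3  0.5]
 turn units [-0.08 -0.06 -0.05]
 world delta [ 0.003  -0.002  -0.0353]  shift units now-axes [ 0.88 -0.03  0.09]  shift units after turn [ 0.88 -0.03  0.08]
```

```bash
python3 -m creep '[{"dx":0.5,"dy":0,"dz":0.08,"wx":-0.08,"wy":0,"wz":0},{"dx":0.3,"dy":0,"dz":0,"wx":0,"wy":0,"wz":0},{"dx":0.1,"dy":0,"dz":0,"wx":0,"wy":0,"wz":0},{"dx":0,"dy":0,"dz":0,"wx":0,"wy":0,"wz":0},{"dx":0,"dy":0,"dz":0,"wx":0,"wy":0,"wz":0},{"dx":0,"dy":0,"dz":0,"wx":0,"wy":0,"wz":0}]' 1 25
python3 plan.py .4415 -.385 .0365 -14.5
```

```text
time_s: 7.52
eef_pos: [0.4436, -0.3865, 0.0407]
ee_rot: [0.702, 0.089, 0.701, -0.09]
ft_force: [0.5, -0.7, -0.9]
finger_gap: 1.002
t 7.52 tcp [ 0.4436 -0.3865  0.0407] jaw z yaw -14.5 xaxis [ 0.001 -0.001 -1.   ] gap 93.1 q [-0.91  0.53  1.68 -0.    0.94 -0.65] F [ 0.5 -0.7 -0.9]
 turn units [-0.    0.01  0.01]
 world delta [-0.0021  0.0015 -0.0042]  shift units now-axes [ 0.11  0.02 -0.06]  shift units after turn [ 0.11  0.02 -0.06]
```

```bash
python3 -m creep '[{"dx":0.11,"dy":0.02,"dz":-0.06,"wx":0,"wy":0,"wz":0},{"dx":0,"dy":0,"dz":0,"wx":0,"wy":0,"wz":0}]' 1 25 | head -2
python3 -m creep '[{"dx":0,"dy":0,"dz":0,"wx":0,"wy":0,"wz":0},{"dx":0,"dy":0,"dz":0,"wx":0,"wy":0,"wz":0},{"dx":0,"dy":0,"dz":0,"wx":0,"wy":0,"wz":0},{"dx":0,"dy":0,"dz":0,"wx":0,"wy":0,"wz":0},{"dx":0,"dy":0,"dz":0,"wx":0,"wy":0,"wz":0},{"dx":0,"dy":0,"dz":0,"wx":0,"wy":0,"wz":0},{"dx":0,"dy":0,"dz":0,"wx":0,"wy":0,"wz":0}]' -1 25
python3 plan.py .4415 -.385 .0365 -14.5
```

```text
time_s: 7.68
eef_pos: [0.4408, -0.3844, 0.0353]
time_s: 8.27
eef_pos: [0.4411, -0.3847, 0.0353]
ee_rot: [0.701, 0.089, 0.701, -0.089]
ft_force: [0.1, -0.4, -0.7]
finger_gap: 0.601
t 8.27 tcp [ 0.4411 -0.3847  0.0353] jaw z yaw -14.5 xaxis [-0. -0. -1.] gap 55.9 q [-0.91  0.53  1.69 -0.    0.92 -0.65] F [ 0.1 -0.4 -0.7]
 turn units [-0. -0.  0.]
 world delta [ 0.0004 -0.0003  0.0012]  shift units now-axes [-0.03 -0.01  0.01]  shift units after turn [-0.03 -0.01  0.01]
```

```bash
python3 -m creep '[{"dx":-0.3,"dy":0,"dz":0,"wx":0,"wy":0,"wz":0},{"dx":-0.6,"dy":0,"dz":0,"wx":0,"wy":0,"wz":0},{"dx":-0.8,"dy":0,"dz":0,"wx":0,"wy":0,"wz":0},{"dx":-0.8,"dy":0,"dz":0,"wx":-0.75,"wy":0,"wz":0},{"dx":-0.5,"dy":0,"dz":0,"wx":0,"wy":0,"wz":0},{"dx":-0.2,"dy":0,"dz":0,"wx":0,"wy":0,"wz":0},{"dx":0,"dy":0,"dz":0,"wx":0,"wy":0,"wz":0}]' -1 25
python3 plan.py .6078 -.0799 .16 -10
```

```text
time_s: 8.85
eef_pos: [0.4419, -0.3856, 0.166]
ee_rot: [0.706, 0.061, 0.703, -0.063]
ft_force: [0.1, -0.3, -2.6]
finger_gap: 0.598
t 8.85 tcp [ 0.4419 -0.3856  0.166 ] jaw z yaw -10.0 xaxis [ 0.003 -0.004 -1.   ] gap 55.6 q [-0.91  0.38  1.56  0.    1.2  -0.73] F [ 0.1 -0.3 -2.6]
 turn units [-0.    0.03  0.03]
 world delta [ 0.1659  0.3057 -0.006 ]  shift units now-axes [0.13 8.25 2.75]  shift units after turn [0.15 8.25 2.76]
```

```bash
python3 -m creep '[{"dx":0,"dy":0.6,"dz":0.2,"wx":0,"wy":0,"wz":0},{"dx":0,"dy":0.8,"dz":0.27,"wx":0,"wy":0,"wz":0},{"dx":0,"dy":0.8,"dz":0.27,"wx":0,"wy":0,"wz":0},{"dx":0,"dy":0.8,"dz":0.27,"wx":0,"wy":0,"wz":0},{"dx":0,"dy":0.8,"dz":0.27,"wx":0,"wy":0,"wz":0},{"dx":0,"dy":0.8,"dz":0.27,"wx":0,"wy":0,"wz":0},{"dx":0,"dy":0.8,"dz":0.27,"wx":0,"wy":0,"wz":0},{"dx":0,"dy":0.8,"dz":0.27,"wx":0,"wy":0,"wz":0}]' | head -2
python3 -m creep '[{"dx":0,"dy":0.8,"dz":0.27,"wx":0,"wy":0,"wz":0},{"dx":0,"dy":0.8,"dz":0.27,"wx":0,"wy":0,"wz":0},{"dx":0,"dy":0.45,"dz":0.15,"wx":0,"wy":0,"wz":0},{"dx":0,"dy":0,"dz":0,"wx":0,"wy":0,"wz":0},{"dx":0,"dy":0,"dz":0,"wx":0,"wy":0,"wz":0},{"dx":0,"dy":0,"dz":0,"wx":0,"wy":0,"wz":0}]' | head -2
python3 plan.py .6078 -.0799 .0395 -10
python3 - <<'E'
from look import *
W=look('wrist','w3',dict(tray=((.608,-.08),.08,.0085,.02)))
P=seg(W,(.608,-.08),.085,.0085,.02);print(len(P),rect(P))
W=look('top','t3',dict(tray=((.608,-.08),.08,.0085,.02)))
E
```

```text
time_s: 9.52
eef_pos: [0.5658, -0.1528, 0.161]
time_s: 10.02
eef_pos: [0.6069, -0.0792, 0.1617]
t 10.02 tcp [ 0.6069 -0.0792  0.1617] jaw z yaw -10.0 xaxis [-0.003  0.    -1.   ] gap 55.6 q [-0.31  0.43  1.49 -0.    1.22 -0.14] F [ 0.1 -0.7 -2. ]
 turn units [ 0.   -0.03  0.  ]
 world delta [ 0.0009 -0.0007 -0.1222]  shift units now-axes [ 3.05 -0.01  0.04]  shift units after turn [ 3.05 -0.01  0.03]
tray n 602 c [ 0.6178 -0.0387] size [28.4 79.5] axis -10.7 zmed 0.0113 zmax 0.0136 mean [ 0.6192 -0.0317]
948 (array([ 0.61907544, -0.02477668]), [56.17539978027344, 82.15059661865234], np.float32(-10.679389))
tray n 168 c [ 0.6099 -0.0839] size [ 83.4 122.9] axis 81.1 zmed 0.0129 zmax 0.0187 mean [ 0.5894 -0.1012]
```

View pics/w3.png

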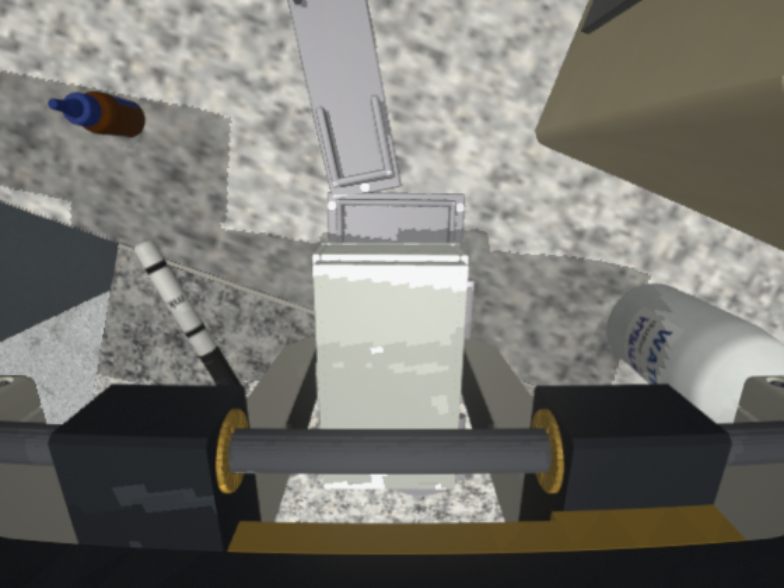

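View pics/t3.png

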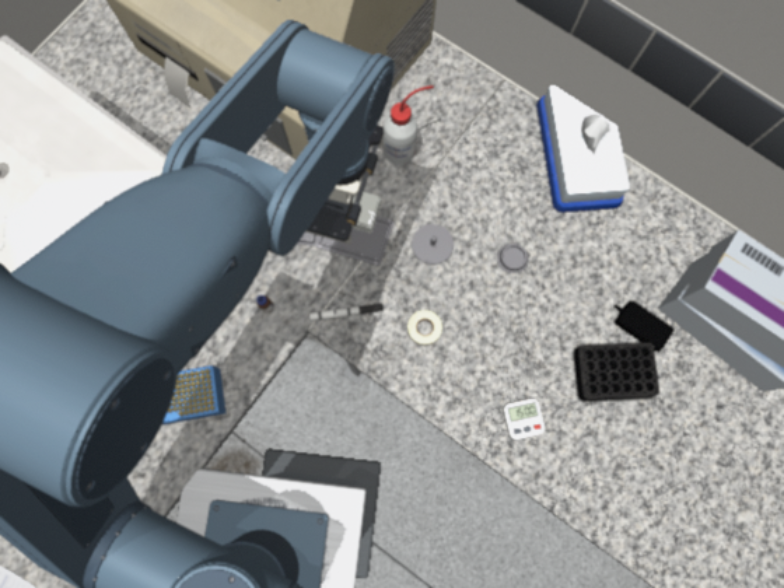

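The wrist view shows the box held above the tray (tray end at (397,215)), and the water bottle (690,350) is near the right-hand finger side. I check clearance to the bottle and to the machine.

Run:
```python
from look import *
W1=np.load('top0.npz')['W'].reshape(-1,3);W2=np.load('side0.npz')['W'].reshape(-1,3)
c=cam('wrist');W=world(c);W3=W.reshape(-1,3)
A=np.vstack([W1,W2]);A=A[~np.isnan(A[:,0])]
s=arm.sense();p=s['eef_pos'];M=rot(s['ee_rot'])
for nm,(tx,ty,jw) in dict(tray=(.608,-.08,-10),trough=(.5975,.072,2)).items():
    a=np.radians(jw);z=np.array([np.cos(a),np.sin(a)]);y=np.array([-z[1],z[0]])
    B=A[(A[:,2]>.07)&(A[:,2]<.3)]
    d=B[:,:2]-[tx,ty];u=d@z;v=d@y
    m=(abs(v)<.05)&(u>.02)&(u<.3); print(nm,'min u within |v|<50mm',np.sort(u[m])[:5].round(3), 'v',v[m][np.argsort(u[m])[:5]].round(3))
    m=(abs(u)<.11)&(abs(v)<.3); o=np.argsort(abs(v[m]))[:4];print('  min v within |u|<.11',v[m][o].round(3),u[m][o].round(3))
B=A[(A[:,0]>.66)&(A[:,0]<.85)&(A[:,1]<-.07)&(A[:,1]>-.24)&(A[:,2]>.03)&(A[:,2]<.25)]
print('bottle',np.percentile(B,[1,50,99],axis=0).round(3))
# tray corners from wrist
P=seg(W,(.608,-.08),.1,.0085,.02)
a=np.radians(-10);z=np.array([np.cos(a),np.sin(a)]);y=np.array([-z[1],z[0]])
d=P[:,:2]-[.608,-.08];u=d@z;v=d@y
m=(v>.02)&(v<.063);print('rim pts lateral',np.percentile(u[m],[1,2,98,99]).round(4),'v max',np.percentile(v[m],[97,99]).round(4))
for lo,hi in((.025,.035),(.035,.045),(.045,.055)):
    q=(v>lo)&(v<hi);print(lo,q.sum(),np.percentile(u[q],[2,98]).round(4), 'left',u[q&(u<0)].mean().round(4),'right',u[q&(u>0)].mean().round(4))
q=(abs(u)<.03)&(v>.045);h=np.histogram(v[q],bins=np.arange(.045,.09,.002));print(h)
```

```text
tray min u within |v|<50mm [0.158 0.159 0.159 0.159 0.159] v [-0.036 -0.031 -0.031 -0.036 -0.04 ]
  min v within |u|<.11 [0.082 0.082 0.082 0.082] [0.109 0.107 0.106 0.107]
trough min u within |v|<50mm [0.121 0.122 0.122 0.122 0.123] v [-0.049 -0.048 -0.049 -0.049 -0.048]
  min v within |u|<.11 [-0.066 -0.067 -0.068 -0.068] [0.109 0.109 0.109 0.11 ]
bottle [[ 0.759 -0.184  0.033]
 [ 0.788 -0.147  0.114]
 [ 0.849 -0.07   0.246]]
rim pts lateral [-0.0369 -0.0367  0.0416  0.0419] v max [0.0567 0.0569]
0.025 80 [-0.0371  0.0419] left -0.035 right 0.0397
0.035 101 [-0.0368  0.0417] left -0.0348 right 0.0399
0.045 269 [-0.0362  0.0414] left -0.0236 right 0.0259
(array([  0,   0,   0,   9, 139, 133,   0,   0,   0,   0,   0,  27,  43,
        56,  57,  16,  11,  12,  17,  12,  12,  16]), array([0.045, 0.047, 0.049, 0.051, 0.053, 0.055, 0.057, 0.059, 0.061,
       0.063, 0.065, 0.067, 0.069, 0.071, 0.073, 0.075, 0.077, 0.079,
       0.081, 0.083, 0.085, 0.087, 0.089]))
```

Clearances are fine, with the nearest tall thing over 100 mm from the hand's centre plane. The refined tray centre is (0.6098,−0.0835).

```bash
python3 -m creep '[{"dx":0.6,"dy":-0.1,"dz":0.09,"wx":0,"wy":0,"wz":0},{"dx":0.7,"dy":0,"dz":0,"wx":0,"wy":0,"wz":0},{"dx":0.6,"dy":0,"dz":0,"wx":0,"wy":0,"wz":0},{"dx":0.4,"dy":0,"dz":0,"wx":0,"wy":0,"wz":0},{"dx":0.2,"dy":0,"dz":0,"wx":0,"wy":0,"wz":0},{"dx":0,"dy":0,"dz":0,"wx":0,"wy":0,"wz":0},{"dx":0,"dy":0,"dz":0,"wx":0,"wy":0,"wz":0},{"dx":0,"dy":0,"dz":0,"wx":0,"wy":0,"wz":0}]'
python3 plan.py .6098 -.0835 .0393 -10
```

```text
time_s: 10.83
eef_pos: [0.6117, -0.0842, 0.0647]
ee_rot: [0.705, 0.062, 0.704, -0.062]
ft_force: [-0.2, -0.8, -1.1]
finger_gap: 0.599
t 10.83 tcp [ 0.6117 -0.0842  0.0647] jaw z yaw -10.0 xaxis [ 0.002 -0.001 -1.   ] gap 55.7 q [-0.32  0.54  1.58 -0.    1.02 -0.14] F [-0.2 -0.8 -1.1]
 turn units [-0.01  0.02  0.  ]
 world delta [-0.0019  0.0007 -0.0254]  shift units now-axes [ 0.63  0.01 -0.05]  shift units after turn [ 0.63  0.01 -0.05]
```

```bash
python3 -m creep '[{"dx":0.2,"dy":0,"dz":-0.04,"wx":0,"wy":0,"wz":0},{"dx":0.15,"dy":0,"dz":0,"wx":0,"wy":0,"wz":0},{"dx":0.1,"dy":0,"dz":0,"wx":0,"wy":0,"wz":0},{"dx":0,"dy":0,"dz":0,"wx":0,"wy":0,"wz":0},{"dx":0,"dy":0,"dz":0,"wx":0,"wy":0,"wz":0}]'
python3 plan.py .6098 -.0835 .0393 -10
```

```text
time_s: 11.25
eef_pos: [0.6089, -0.0831, 0.0448]
ee_rot: [0.704, 0.062, 0.705, -0.062]
ft_force: [0.2, -0.4, -1.8]
finger_gap: 0.598
t 11.25 tcp [ 0.6089 -0.0831  0.0448] jaw z yaw -10.0 xaxis [-0.001  0.    -1.   ] gap 55.6 q [-0.32  0.56  1.6  -0.    0.98 -0.14] F [ 0.2 -0.4 -1.8]
 turn units [ 0.   -0.01 -0.  ]
 world delta [ 0.0009 -0.0004 -0.0055]  shift units now-axes [ 0.14 -0.01  0.02]  shift units after turn [ 0.14 -0.01  0.02]
```

```bash
python3 -m creep '[{"dx":0.06,"dy":0,"dz":0.01,"wx":0,"wy":0,"wz":0},{"dx":0.05,"dy":0,"dz":0,"wx":0,"wy":0,"wz":0},{"dx":0,"dy":0,"dz":0,"wx":0,"wy":0,"wz":0},{"dx":0,"dy":0,"dz":0,"wx":0,"wy":0,"wz":0}]'
```

```text
time_s: 11.58
eef_pos: [0.6096, -0.0833, 0.0407]
ee_rot: [0.704, 0.062, 0.705, -0.062]
ft_force: [0.5, -0.1, -2.6]
finger_gap: 0.599
```

```bash
python3 -m creep '[{"dx":0.03,"dy":0,"dz":0,"wx":0,"wy":0,"wz":0},{"dx":0,"dy":0,"dz":0,"wx":0,"wy":0,"wz":0},{"dx":0,"dy":0,"dz":0,"wx":0,"wy":0,"wz":0}]'
python3 -m creep '[{"dx":0,"dy":0,"dz":0,"wx":0,"wy":0,"wz":0},{"dx":0,"dy":0,"dz":0,"wx":0,"wy":0,"wz":0},{"dx":0,"dy":0,"dz":0,"wx":0,"wy":0,"wz":0},{"dx":0,"dy":0,"dz":0,"wx":0,"wy":0,"wz":0},{"dx":0,"dy":0,"dz":0,"wx":0,"wy":0,"wz":0},{"dx":0,"dy":0,"dz":0,"wx":0,"wy":0,"wz":0},{"dx":0,"dy":0,"dz":0,"wx":0,"wy":0,"wz":0}]' 1
python3 -m creep '[{"dx":-0.4,"dy":0,"dz":0,"wx":0,"wy":0,"wz":0},{"dx":-0.8,"dy":0,"dz":0,"wx":0,"wy":0,"wz":0},{"dx":-0.9,"dy":0,"dz":0,"wx":0,"wy":0,"wz":0},{"dx":-0.9,"dy":0,"dz":0,"wx":0,"wy":0,"wz":0},{"dx":-0.9,"dy":0,"dz":0,"wx":0,"wy":0,"wz":0},{"dx":0,"dy":0,"dz":0,"wx":0,"wy":0,"wz":0}]'
python3 plan.py .4575 -.0872 .15 15
python3 - <<'E'
from look import *
look('wrist','w4',dict(boxtop=((.61,-.0835),.08,.025,.06),tray=((.61,-.0835),.08,.008,.018),marker=((.4575,-.0872),.08,.006,.03)))
E
```

```text
time_s: 11.83
eef_pos: [0.6097, -0.0834, 0.0397]
ee_rot: [0.704, 0.062, 0.704, -0.062]
ft_force: [-0.6, -0.5, -1.9]
finger_gap: 0.601
time_s: 12.42
eef_pos: [0.6096, -0.0833, 0.0397]
ee_rot: [0.704, 0.062, 0.704, -0.062]
ft_force: [0.4, -1.1, 1.1]
finger_gap: 0.995
time_s: 12.92
eef_pos: [0.6134, -0.0844, 0.2042]
ee_rot: [0.709, 0.061, 0.7, -0.063]
ft_force: [0.9, -0.6, 0.9]
finger_gap: 1.001
t 12.92 tcp [ 0.6134 -0.0844  0.2042] jaw z yaw -10.0 xaxis [ 0.013 -0.004 -1.   ] gap 93.1 q [-0.32  0.4   1.43  0.    1.3  -0.14] F [ 0.9 -0.6  0.9]
 turn units [-4.17  0.12  0.05]
 world delta [-0.1559 -0.0028 -0.0542]  shift units now-axes [ 1.3  -0.74 -3.85]  shift units after turn [ 1.35  0.94 -3.78]
boxtop n 4874 c [ 0.6111 -0.0833] size [57.6 94.6] axis 80.1 zmed 0.0375 zmax 0.0401 mean [ 0.6112 -0.081 ]
tray n 1196 c [ 0.6095 -0.084 ] size [ 79.7 120.4] axis 79.4 zmed 0.0113 zmax 0.0136 mean [ 0.6101 -0.0753]
marker n 1407 c [ 0.4555 -0.0793] size [ 15.6 117.3] axis -75.2 zmed 0.0132 zmax 0.0169 mean [ 0.4566 -0.0765]
```

View pics/w4.png

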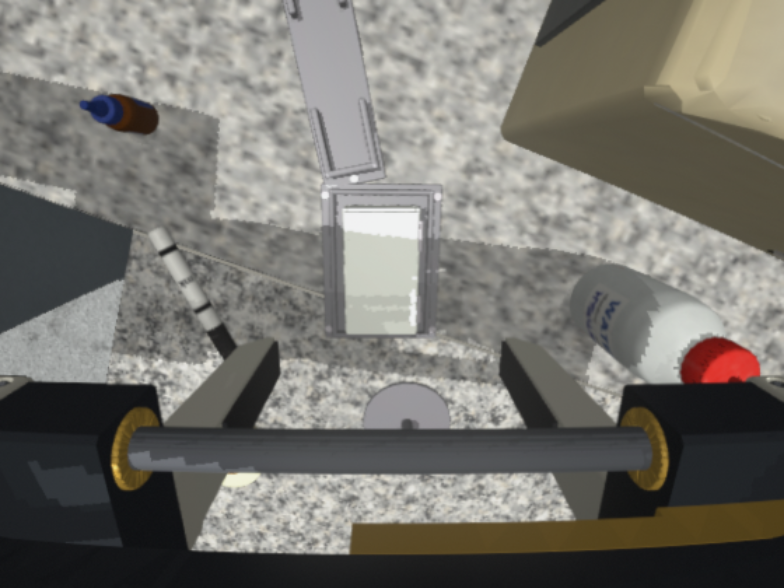

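The box sits inside the tray rim (383,270), within 2 mm of centre, with its top at 37.5–40 mm (39 expected). Next is the marker.

```bash
python3 -m creep '[{"dx":0,"dy":0,"dz":-0.8,"wx":0,"wy":0,"wz":0},{"dx":0,"dy":0,"dz":-0.8,"wx":0,"wy":0,"wz":0},{"dx":0,"dy":0,"dz":-0.8,"wx":0,"wy":0,"wz":0},{"dx":0,"dy":0,"dz":-0.8,"wx":-0.97,"wy":0,"wz":0},{"dx":0.3,"dy":0,"dz":-0.4,"wx":-1,"wy":0,"wz":0},{"dx":0.4,"dy":0,"dz":0,"wx":-1,"wy":0,"wz":0},{"dx":0.4,"dy":0,"dz":0,"wx":-1,"wy":0,"wz":0},{"dx":0.3,"dy":0,"dz":0,"wx":-0.2,"wy":0,"wz":0}]' 1 20
python3 -m creep '[{"dx":0,"dy":0,"dz":0,"wx":0,"wy":0,"wz":0},{"dx":0,"dy":0,"dz":0,"wx":0,"wy":0,"wz":0}]' | head -1
python3 plan.py .4572 -.087 .028 15
python3 - <<'E'
from look import *
look('wrist','w5',dict(marker=((.457,-.087),.08,.006,.03)))
look('top','t5',dict(marker=((.457,-.087),.08,.006,.03)))
E
```

```text
time_s: 13.63
eef_pos: [0.466, -0.0594, 0.1378]
ee_rot: [0.7, -0.094, 0.702, 0.095]
ft_force: [0.1, 0.5, -0.7]
finger_gap: 0.998
time_s: 13.8
t 13.8 tcp [ 0.4666 -0.0596  0.1385] jaw z yaw 14.9 xaxis [-0.003  0.001 -1.   ] gap 92.7 q [-0.36  0.22  1.87 -0.    1.06 -0.63] F [0.5 0.2 0.1]
 turn units [-0.01 -0.02 -0.02]
 world delta [-0.0094 -0.0274 -0.1105]  shift units now-axes [ 2.76 -0.61 -0.4 ]  shift units after turn [ 2.76 -0.6  -0.4 ]
marker n 2206 c [ 0.4573 -0.0873] size [ 15.5 134.5] axis -75.5 zmed 0.0137 zmax 0.0172 mean [ 0.4562 -0.0821]
marker n 142 c [ 0.4669 -0.1229] size [15.7 61.6] axis -75.8 zmed 0.0152 zmax 0.0202 mean [ 0.4661 -0.1228]
```

View pics/w5.png

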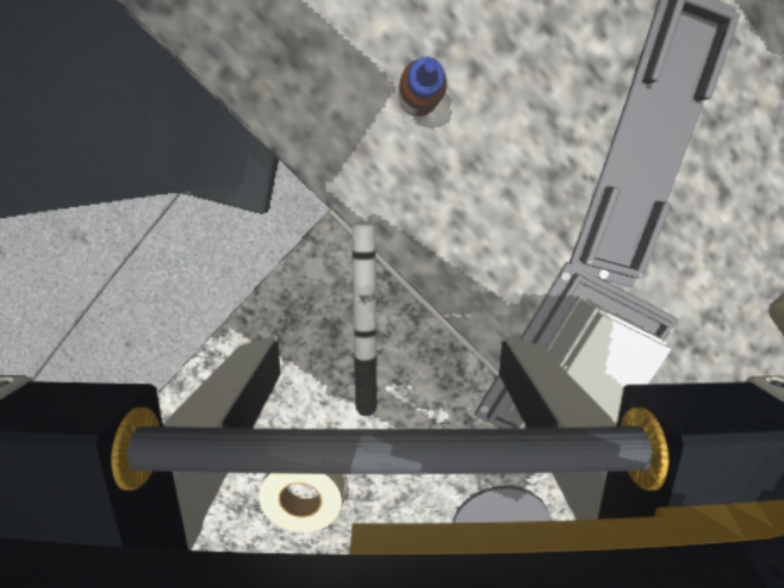

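The marker lies at (364,318) between the fingers and its full 134.5 mm measures correctly. I descend to it.

```bash
python3 -m creep '[{"dx":0.4,"dy":-0.61,"dz":-0.4,"wx":0,"wy":0,"wz":0},{"dx":0.7,"dy":0,"dz":0,"wx":0,"wy":0,"wz":0},{"dx":0.7,"dy":0,"dz":0,"wx":0,"wy":0,"wz":0},{"dx":0.5,"dy":0,"dz":0,"wx":0,"wy":0,"wz":0},{"dx":0.2,"dy":0,"dz":0,"wx":0,"wy":0,"wz":0},{"dx":0.1,"dy":0,"dz":0,"wx":0,"wy":0,"wz":0},{"dx":0,"dy":0,"dz":0,"wx":0,"wy":0,"wz":0},{"dx":0,"dy":0,"dz":0,"wx":0,"wy":0,"wz":0}]' 0 20
python3 plan.py .4573 -.0873 .028 14.5
```

```text
time_s: 14.57
eef_pos: [0.4594, -0.0879, 0.0366]
ee_rot: [0.702, -0.093, 0.7, 0.092]
ft_force: [0.6, -0.0, 0.6]
finger_gap: 0.511
t 14.57 tcp [ 0.4594 -0.0879  0.0366] jaw z yaw 15.0 xaxis [ 0.002 -0.001 -1.   ] gap 47.5 q [-0.43  0.37  1.98  0.    0.79 -0.69] F [ 0.6 -0.   0.6]
 turn units [0.09 0.01 0.01]
 world delta [-0.0021  0.0006 -0.0086]  shift units now-axes [ 0.22  0.03 -0.05]  shift units after turn [ 0.22  0.03 -0.05]
```

```bash
python3 -m creep '[{"dx":0.15,"dy":0,"dz":-0.05,"wx":0.09,"wy":0,"wz":0},{"dx":0.04,"dy":0.02,"dz":0,"wx":0,"wy":0,"wz":0},{"dx":0,"dy":0,"dz":0,"wx":0,"wy":0,"wz":0}]' 0 20
python3 -m creep '[{"dx":0,"dy":0,"dz":0,"wx":0,"wy":0,"wz":0},{"dx":0,"dy":0,"dz":0,"wx":0,"wy":0,"wz":0},{"dx":0,"dy":0,"dz":0,"wx":0,"wy":0,"wz":0},{"dx":0,"dy":0,"dz":0,"wx":0,"wy":0,"wz":0},{"dx":0,"dy":0,"dz":0,"wx":0,"wy":0,"wz":0},{"dx":0,"dy":0,"dz":0,"wx":0,"wy":0,"wz":0}]' -1 20
python3 plan.py .4573 -.0873 .028 14.5
```

```text
time_s: 14.82
eef_pos: [0.4562, -0.0872, 0.0282]
ee_rot: [0.702, -0.089, 0.701, 0.089]
ft_force: [0.1, 0.3, -0.9]
finger_gap: 0.5
time_s: 15.32
eef_pos: [0.4564, -0.0874, 0.0281]
ee_rot: [0.702, -0.089, 0.701, 0.089]
ft_force: [-0.0, 0.2, 1.0]
finger_gap: 0.165
t 15.32 tcp [ 0.4564 -0.0874  0.0281] jaw z yaw 14.5 xaxis [ 0. -0. -1.] gap 15.3 q [-0.43  0.38  1.99  0.    0.77 -0.68] F [-0.   0.2  1. ]
 turn units [-0.  0.  0.]
 world delta [ 0.0009  0.0001 -0.0001]  shift units now-axes [ 0.   -0.    0.02]  shift units after turn [ 0.   -0.    0.02]
```

```bash
python3 -m creep '[{"dx":-0.4,"dy":0,"dz":0,"wx":0,"wy":0,"wz":0},{"dx":-0.8,"dy":0,"dz":0,"wx":0,"wy":0,"wz":0},{"dx":-0.9,"dy":0,"dz":0,"wx":0.7,"wy":0,"wz":0},{"dx":-0.6,"dy":0,"dz":0,"wx":0.7,"wy":0,"wz":0},{"dx":-0.2,"dy":0,"dz":0,"wx":0.65,"wy":0,"wz":0},{"dx":0,"dy":0,"dz":0,"wx":0,"wy":0,"wz":0},{"dx":0,"dy":0,"dz":0,"wx":0,"wy":0,"wz":0}]'
python3 plan.py .5975 .0715 .14 2.2
python3 - <<'E'
from look import *
W=look('wrist','w6',{})
np.savez('w6.npz',W=W)
P=seg(W,(.5975,.072),.10,.009,.021);print(len(P));P=P[(abs(P[:,0]-.5975)<.032)&(P[:,1]>-.009)&(P[:,1]<.158)]
print(len(P),rect(P))
E
```

```text
time_s: 15.9
eef_pos: [0.4564, -0.0874, 0.1442]
ee_rot: [0.707, -0.014, 0.707, 0.014]
ft_force: [-0.2, -0.1, 0.1]
finger_gap: 0.166
t 15.9 tcp [ 0.4564 -0.0874  0.1442] jaw z yaw 2.3 xaxis [ 0.001 -0.    -1.   ] gap 15.4 q [-0.43  0.2   1.87 -0.    1.06 -0.47] F [-0.2 -0.1  0.1]
 turn units [0.02 0.01 0.  ]
 world delta [ 0.1411  0.1589 -0.0042]  shift units now-axes [0.11 3.83 3.68]  shift units after turn [0.1  3.83 3.68]
1477
1235 (array([0.60037524, 0.01590442]), [41.734195709228516, 49.755699157714844], np.float32(-89.63775))
```

View pics/w6.png

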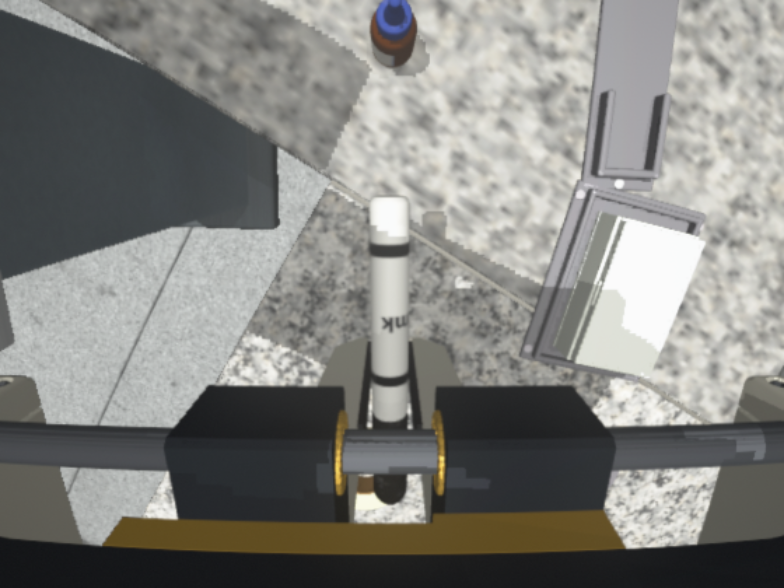

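Run:
```python
from look import *
W=np.load('w6.npz')['W']; W0=np.load('top0.npz')['W']
for nm,w,lo in(('wrist',W,.009),('top',W0,.009)):
    P=seg(w,(.5975,.072),.10,lo,.021)
    P=P[(abs(P[:,0]-.5975)<.032)&(P[:,1]>-.02)&(P[:,1]<.16)]
    for ys in ((0.003,.038),(.106,.144)):
        for side in(-1,1):
            q=P[(P[:,1]>ys[0])&(P[:,1]<ys[1])&(side*(P[:,0]-.5975)>.005)]
            if len(q)>8:
                f=np.polyfit(q[:,1],q[:,0],1);print(nm,ys,side,len(q),'slope deg',np.degrees(np.arctan(f[0])).round(2),'x mean',q[:,0].mean().round(4),'y',q[:,1].mean().round(4))
    print(nm,'ymin',np.percentile(P[:,1],[1,3]).round(4))
    h,e=np.histogram(P[:,1],bins=np.arange(-.03,.06,.003));print(h)
```

```text
wrist (0.003, 0.038) -1 372 slope deg -0.93 x mean 0.582 y 0.0206
wrist (0.003, 0.038) 1 403 slope deg -1.1 x mean 0.6169 y 0.0206
wrist ymin [-0.0193 -0.0093]
[  0   0   0  25   4   0  19 158 122  65  62  70  67  58  70  62  59  73
  70  69  63  73  65  29   0   0   0   0   0]
top (0.003, 0.038) -1 32 slope deg -6.78 x mean 0.5819 y 0.0214
top (0.003, 0.038) 1 34 slope deg -1.05 x mean 0.6162 y 0.0199
top (0.106, 0.144) -1 35 slope deg -2.33 x mean 0.5799 y 0.1248
top (0.106, 0.144) 1 38 slope deg 0.19 x mean 0.6143 y 0.1242
top ymin [-0.019  -0.0146]
[ 0  0  0  5  3  4  0 21 14  4  5  6  5  5  5  9  6  5  5  5  4  9  6  4
  3  0  0  2  0]
```

```bash
python3 -m creep '[{"dx":0,"dy":0,"dz":0,"wx":0.2,"wy":0,"wz":0},{"dx":0,"dy":0.56,"dz":0.52,"wx":0,"wy":0,"wz":0},{"dx":0,"dy":0.7,"dz":0.65,"wx":0,"wy":0,"wz":0},{"dx":0,"dy":0.7,"dz":0.65,"wx":0,"wy":0,"wz":0},{"dx":0,"dy":0.7,"dz":0.65,"wx":0,"wy":0,"wz":0},{"dx":0,"dy":0.7,"dz":0.65,"wx":0,"wy":0,"wz":0},{"dx":0,"dy":0.5,"dz":0.45,"wx":0,"wy":0,"wz":0},{"dx":0,"dy":0,"dz":0,"wx":0,"wy":0,"wz":0}]' | head -2
python3 -m creep '[{"dx":0.5,"dy":0,"dz":0,"wx":0,"wy":0,"wz":0},{"dx":0.6,"dy":0,"dz":0,"wx":0,"wy":0,"wz":0},{"dx":0.3,"dy":0,"dz":0,"wx":0,"wy":0,"wz":0},{"dx":0,"dy":0,"dz":0,"wx":0,"wy":0,"wz":0},{"dx":0,"dy":0,"dz":0,"wx":0,"wy":0,"wz":0}]' | head -2
python3 plan.py .598 .0715 .0325 1.05
```

```text
time_s: 16.62
eef_pos: [0.5986, 0.0733, 0.1421]
time_s: 17.03
eef_pos: [0.595, 0.069, 0.0864]
t 17.03 tcp [0.595  0.069  0.0864] jaw z yaw 1.0 xaxis [-0.004  0.    -1.   ] gap 15.4 q [-0.07  0.49  1.6  -0.    1.05 -0.09] F [ 1.1 -0.4 -0.3]
 turn units [-0.01 -0.04 -0.  ]
 world delta [ 0.003   0.0025 -0.0539]  shift units now-axes [1.35 0.06 0.08]  shift units after turn [1.35 0.06 0.08]
```

```bash
python3 -m creep '[{"dx":0.2,"dy":0.06,"dz":0.05,"wx":0,"wy":0,"wz":0},{"dx":0.3,"dy":0,"dz":0,"wx":0,"wy":0,"wz":0},{"dx":0.2,"dy":0,"dz":0,"wx":0,"wy":0,"wz":0},{"dx":0,"dy":0,"dz":0,"wx":0,"wy":0,"wz":0},{"dx":0,"dy":0,"dz":0,"wx":0,"wy":0,"wz":0},{"dx":0,"dy":0,"dz":0,"wx":0,"wy":0,"wz":0}]' | head -2
python3 plan.py .598 .0715 .0325 1.05
python3 - <<'E'
from look import *
W=look('wrist','w7',{})
E
```

```text
time_s: 17.53
eef_pos: [0.5986, 0.0718, 0.0602]
t 17.53 tcp [0.5986 0.0718 0.0602] jaw z yaw 1.0 xaxis [ 0. -0. -1.] gap 15.1 q [-0.07  0.53  1.62 -0.    1.   -0.08] F [-0.1 -0.2 -0.5]
 turn units [-0.01  0.    0.  ]
 world delta [-0.0006 -0.0003 -0.0277]  shift units now-axes [ 0.69 -0.01 -0.01]  shift units after turn [ 0.69 -0.01 -0.01]
```

View pics/w7.png

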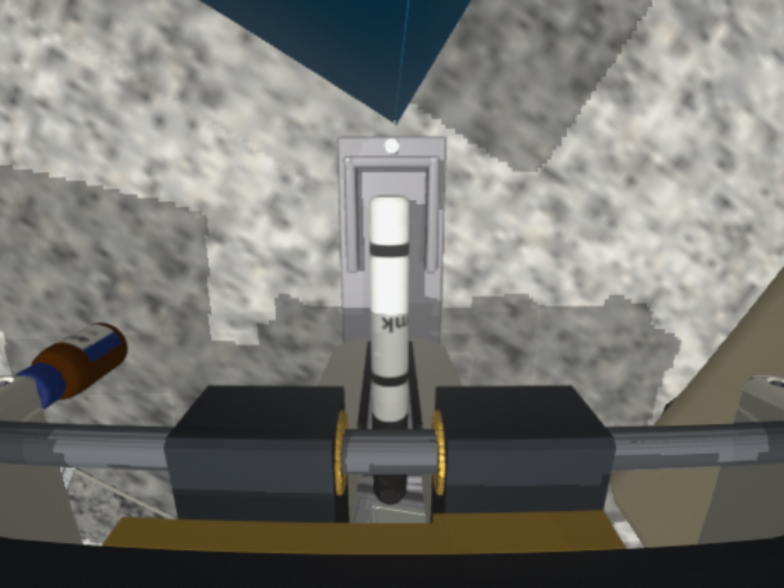

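The wrist view shows the marker (390,300) centred and parallel in the trough (rails at x≈350 and 432). I lower it and release.

```bash
python3 -m creep '[{"dx":0.3,"dy":0,"dz":-0.01,"wx":0,"wy":0,"wz":0},{"dx":0.2,"dy":0,"dz":0,"wx":0,"wy":0,"wz":0},{"dx":0.1,"dy":0,"dz":0,"wx":0,"wy":0,"wz":0},{"dx":0.05,"dy":0,"dz":0,"wx":0,"wy":0,"wz":0},{"dx":0,"dy":0,"dz":0,"wx":0,"wy":0,"wz":0},{"dx":0,"dy":0,"dz":0,"wx":0,"wy":0,"wz":0},{"dx":0,"dy":0,"dz":0,"wx":0,"wy":0,"wz":0}]'
```

```text
time_s: 18.17
eef_pos: [0.5983, 0.0718, 0.0343]
ee_rot: [0.707, -0.006, 0.707, 0.006]
ft_force: [0.7, -0.5, 0.2]
finger_gap: 0.166
```

```bash
python3 -m creep '[{"dx":0.05,"dy":0,"dz":0,"wx":0,"wy":0,"wz":0},{"dx":0,"dy":0,"dz":0,"wx":0,"wy":0,"wz":0},{"dx":0,"dy":0,"dz":0,"wx":0,"wy":0,"wz":0}]' -1 20
python3 -m creep '[{"dx":0,"dy":0,"dz":0,"wx":0,"wy":0,"wz":0},{"dx":0,"dy":0,"dz":0,"wx":0,"wy":0,"wz":0},{"dx":0,"dy":0,"dz":0,"wx":0,"wy":0,"wz":0},{"dx":0,"dy":0,"dz":0,"wx":0,"wy":0,"wz":0},{"dx":0,"dy":0,"dz":0,"wx":0,"wy":0,"wz":0}]' -0.2
python3 -m creep '[{"dx":-0.3,"dy":0,"dz":0,"wx":0,"wy":0,"wz":0},{"dx":-0.7,"dy":0,"dz":0,"wx":0,"wy":0,"wz":0},{"dx":-0.9,"dy":0,"dz":0,"wx":0,"wy":0,"wz":0},{"dx":-0.9,"dy":0,"dz":0,"wx":0,"wy":0,"wz":0},{"dx":-0.4,"dy":0,"dz":0,"wx":0,"wy":0,"wz":0},{"dx":0,"dy":0,"dz":0,"wx":0,"wy":0,"wz":0},{"dx":0,"dy":0,"dz":0,"wx":0,"wy":0,"wz":0}]'
python3 plan.py .4515 .0585 .15 1
python3 - <<'E'
from look import *
W=look('wrist','w8',dict(marker=((.598,.0715),.085,.017,.03)))
P=seg(W,(.598,.0715),.085,.0165,.03);P=P[abs(P[:,0]-.598)<.012];print(len(P),rect(P),np.median(P[:,2]),P[:,2].max())
E
```

```text
time_s: 18.42
eef_pos: [0.5984, 0.0718, 0.0324]
ee_rot: [0.707, -0.006, 0.707, 0.006]
ft_force: [-0.4, -0.2, 0.8]
finger_gap: 0.163
time_s: 18.83
eef_pos: [0.598, 0.0718, 0.032]
ee_rot: [0.707, -0.006, 0.707, 0.006]
ft_force: [-0.5, 0.6, -0.1]
finger_gap: 0.397
time_s: 19.42
eef_pos: [0.5987, 0.0718, 0.162]
ee_rot: [0.708, -0.006, 0.706, 0.006]
ft_force: [0.2, -0.6, 0.7]
finger_gap: 0.401
t 19.42 tcp [0.5987 0.0718 0.162 ] jaw z yaw 1.0 xaxis [ 0.003 -0.    -1.   ] gap 37.3 q [-0.07  0.41  1.52 -0.    1.21 -0.08] F [ 0.2 -0.6  0.7]
 turn units [-0.    0.03  0.  ]
 world delta [-0.1472 -0.0133 -0.012 ]  shift units now-axes [ 0.29 -0.27 -3.69]  shift units after turn [ 0.3  -0.27 -3.69]
marker n 1425 c [0.5991 0.0718] size [ 12.3 134.7] axis -88.7 zmed 0.0184 zmax 0.0212 mean [0.599  0.0751]
1579 (array([0.59762268, 0.07322559]), [21.431684494018555, 159.50257873535156], np.float32(89.57944)) 0.018307922226295903 0.021188529124168742
```

View pics/w8.png

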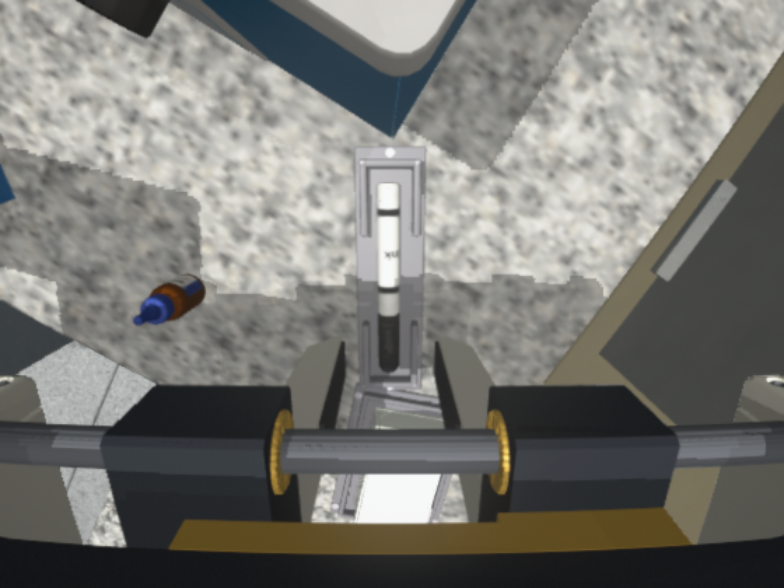

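The marker lies in the trough (388,275), with its centre within 1 mm of the trough's centre. Next is the dropper at (170,300).

```bash
python3 -m creep '[{"dx":0,"dy":-0.07,"dz":-0.5,"wx":0,"wy":0,"wz":0},{"dx":0,"dy":-0.1,"dz":-0.8,"wx":0,"wy":0,"wz":0},{"dx":0,"dy":-0.1,"dz":-0.8,"wx":0,"wy":0,"wz":0},{"dx":0,"dy":0,"dz":-0.8,"wx":0,"wy":0,"wz":0},{"dx":0,"dy":0,"dz":-0.5,"wx":0,"wy":0,"wz":0},{"dx":0,"dy":0,"dz":-0.29,"wx":0,"wy":0,"wz":0},{"dx":0,"dy":0,"dz":0,"wx":0,"wy":0,"wz":0},{"dx":0,"dy":0,"dz":0,"wx":0,"wy":0,"wz":0}]' 0.5 10
python3 plan.py .4515 .0585 .045 1
python3 - <<'E'
from look import *
W=look('wrist','w9',dict(drop=((.451,.058),.035,.012,.1),dtop=((.451,.058),.035,.055,.1),dlow=((.451,.058),.035,.012,.044)))
np.savez('w9.npz',W=W)
E
```

```text
time_s: 20.13
eef_pos: [0.4499, 0.0586, 0.1592]
ee_rot: [0.706, -0.006, 0.708, 0.006]
ft_force: [-0.1, -1.0, 1.2]
finger_gap: 0.751
t 20.13 tcp [0.4499 0.0586 0.1592] jaw z yaw 1.0 xaxis [-0.002  0.    -1.   ] gap 69.9 q [-0.12  0.17  1.88  0.    1.1  -0.13] F [-0.1 -1.   1.2]
 turn units [-0.01 -0.02 -0.  ]
 world delta [ 1.600e-03 -1.000e-04 -1.142e-01]  shift units now-axes [ 2.85 -0.    0.04]  shift units after turn [ 2.85 -0.    0.04]
drop n 743 c [0.4528 0.0631] size [20.5 24.7] axis 5.4 zmed 0.0459 zmax 0.0729 mean [0.4528 0.0658]
dtop n 133 c [0.4528 0.0625] size [7.7 9.7] axis 20.0 zmed 0.0631 zmax 0.0729 mean [0.4532 0.0632]
dlow n 365 c [0.4528 0.0639] size [19.  24.7] axis 5.8 zmed 0.0369 zmax 0.0438 mean [0.4525 0.0681]
```

View pics/w9.png

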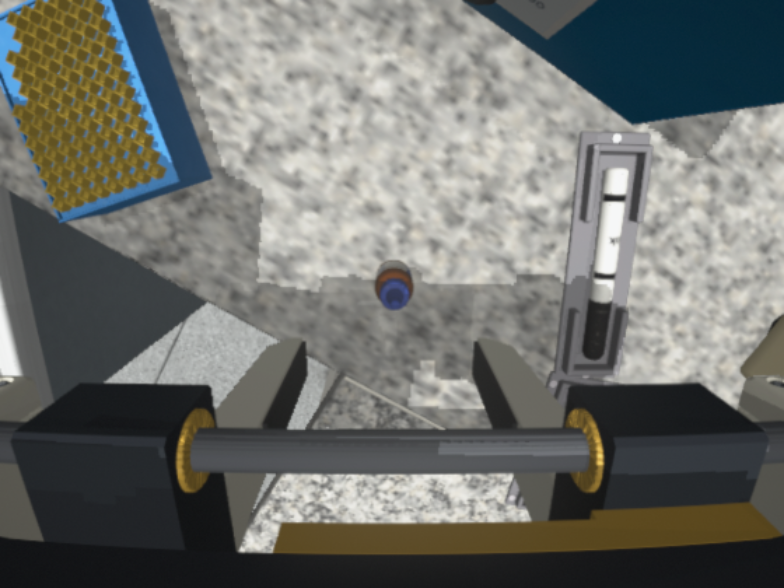

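Run:
```python
from look import *
from scipy.optimize import least_squares
for f,z0,z1 in (('w9',.012,.042),('w9',.066,.08),('top0',.012,.042),('side0',.012,.042),('top0',.064,.08),('side0',.064,.08)):
    W=np.load(f+'.npz')['W'];P=seg(W,(.452,.061),.03,z0,z1)
    if len(P)<3: print(f,z0,len(P));continue
    r=.0125
    s=least_squares(lambda p:np.hypot(P[:,0]-p[0],P[:,1]-p[1])-r,P[:,:2].mean(0),loss='soft_l1',f_scale=.001)
    print(f,z0,len(P),'fit',s.x.round(4),'mean',P[:,:2].mean(0).round(4),np.abs(s.fun).mean())
```

```text
w9 0.012 360 fit [0.4533 0.0598] mean [0.4525 0.0681] 0.001072840254769399
w9 0.066 54 fit [0.4655 0.0607] mean [0.4532 0.0623] 0.0012275490172261982
top0 0.012 53 fit [0.454 0.062] mean [0.4483 0.055 ] 0.0010691322097526326
side0 0.012 116 fit [0.4547 0.0612] mean [0.4515 0.0525] 0.0012890405449225912
top0 0.064 6 fit [0.4457 0.051 ] mean [0.4528 0.0608] 0.0008072774609763819
side0 0.064 9 fit [0.4556 0.0718] mean [0.4541 0.0594] 0.0011448780680163248
```

```bash
python3 -m creep '[{"dx":0.4,"dy":0.05,"dz":0.09,"wx":0,"wy":0,"wz":0},{"dx":0.7,"dy":0,"dz":0,"wx":0,"wy":0,"wz":0},{"dx":0.7,"dy":0,"dz":0,"wx":0,"wy":0,"wz":0},{"dx":0.6,"dy":0,"dz":0,"wx":0,"wy":0,"wz":0},{"dx":0.3,"dy":0,"dz":0,"wx":0,"wy":0,"wz":0},{"dx":0.1,"dy":0,"dz":0,"wx":0,"wy":0,"wz":0},{"dx":0,"dy":0,"dz":0,"wx":0,"wy":0,"wz":0},{"dx":0,"dy":0,"dz":0,"wx":0,"wy":0,"wz":0}]'
python3 plan.py .4535 .0608 .042 1
```

```text
time_s: 20.85
eef_pos: [0.4551, 0.0605, 0.0481]
ee_rot: [0.707, -0.006, 0.707, 0.006]
ft_force: [0.3, -0.2, 0.3]
finger_gap: 0.749
t 20.85 tcp [0.4551 0.0605 0.0481] jaw z yaw 1.0 xaxis [ 0. -0. -1.] gap 69.7 q [-0.11  0.34  1.99  0.    0.81 -0.13] F [ 0.3 -0.2  0.3]
 turn units [-0.  0.  0.]
 world delta [-0.0016  0.0003 -0.0061]  shift units now-axes [ 0.15  0.01 -0.04]  shift units after turn [ 0.15  0.01 -0.04]
```

```bash
python3 -m creep '[{"dx":0.1,"dy":0,"dz":-0.03,"wx":0,"wy":0,"wz":0},{"dx":0.03,"dy":0,"dz":0,"wx":0,"wy":0,"wz":0},{"dx":0,"dy":0,"dz":0,"wx":0,"wy":0,"wz":0}]' | head -2
python3 -m creep '[{"dx":0,"dy":0,"dz":0,"wx":0,"wy":0,"wz":0},{"dx":0,"dy":0,"dz":0,"wx":0,"wy":0,"wz":0},{"dx":0,"dy":0,"dz":0,"wx":0,"wy":0,"wz":0},{"dx":0,"dy":0,"dz":0,"wx":0,"wy":0,"wz":0},{"dx":0,"dy":0,"dz":0,"wx":0,"wy":0,"wz":0},{"dx":0,"dy":0,"dz":0,"wx":0,"wy":0,"wz":0},{"dx":0,"dy":0,"dz":0,"wx":0,"wy":0,"wz":0},{"dx":0,"dy":0,"dz":0,"wx":0,"wy":0,"wz":0}]' -0.7 10
python3 -m creep '[{"dx":0,"dy":0,"dz":0,"wx":0,"wy":0,"wz":0},{"dx":0,"dy":0,"dz":0,"wx":0,"wy":0,"wz":0},{"dx":0,"dy":0,"dz":0,"wx":0,"wy":0,"wz":0}]' -1 12
```

```text
time_s: 21.1
eef_pos: [0.4533, 0.0606, 0.0432]
time_s: 21.77
eef_pos: [0.4531, 0.0606, 0.0429]
ee_rot: [0.707, -0.006, 0.707, 0.006]
ft_force: [-0.4, -0.0, 1.1]
finger_gap: 0.262
time_s: 22.02
eef_pos: [0.453, 0.0606, 0.0428]
ee_rot: [0.707, -0.006, 0.707, 0.006]
ft_force: [-0.3, -0.2, 0.8]
finger_gap: 0.261
```

```bash
python3 -m creep '[{"dx":-0.3,"dy":0,"dz":0,"wx":0,"wy":0,"wz":0},{"dx":-0.6,"dy":0,"dz":0,"wx":0,"wy":0,"wz":0},{"dx":-0.7,"dy":0,"dz":0,"wx":0,"wy":0,"wz":0},{"dx":-0.5,"dy":0,"dz":0,"wx":0,"wy":0,"wz":0},{"dx":-0.2,"dy":0,"dz":0,"wx":0,"wy":0,"wz":0},{"dx":0,"dy":0,"dz":0,"wx":0,"wy":0,"wz":0},{"dx":0,"dy":0,"dz":0,"wx":0,"wy":0,"wz":0}]'
python3 plan.py .595 -.3838 .13 1
```

```text
time_s: 22.6
eef_pos: [0.4528, 0.0606, 0.1344]
ee_rot: [0.707, -0.006, 0.707, 0.006]
ft_force: [-0.3, -0.4, -0.5]
finger_gap: 0.262
t 22.6 tcp [0.4528 0.0606 0.1344] jaw z yaw 1.0 xaxis [ 0. -0. -1.] gap 24.4 q [-0.11  0.2   1.9  -0.    1.04 -0.13] F [-0.3 -0.4 -0.5]
 turn units [-0.  0.  0.]
 world delta [ 0.1422 -0.4444 -0.0044]  shift units now-axes [  0.11 -11.17   3.37]  shift units after turn [  0.11 -11.17   3.36]
```

```bash
python3 -m creep '[{"dx":0,"dy":-0.4,"dz":0.12,"wx":0,"wy":0,"wz":0},{"dx":0,"dy":-0.74,"dz":0.2225,"wx":0,"wy":0,"wz":0},{"dx":0,"dy":-0.74,"dz":0.2225,"wx":0,"wy":0,"wz":0},{"dx":0,"dy":-0.74,"dz":0.2225,"wx":0,"wy":0,"wz":0},{"dx":0,"dy":-0.74,"dz":0.2225,"wx":0,"wy":0,"wz":0},{"dx":0,"dy":-0.74,"dz":0.2225,"wx":0,"wy":0,"wz":0},{"dx":0,"dy":-0.74,"dz":0.2225,"wx":0,"wy":0,"wz":0},{"dx":0,"dy":-0.74,"dz":0.2225,"wx":0,"wy":0,"wz":0}]' | head -2
python3 -m creep '[{"dx":0,"dy":-0.74,"dz":0.2225,"wx":0,"wy":0,"wz":0},{"dx":0,"dy":-0.74,"dz":0.2225,"wx":0,"wy":0,"wz":0},{"dx":0,"dy":-0.74,"dz":0.2225,"wx":0,"wy":0,"wz":0},{"dx":0,"dy":-0.74,"dz":0.2225,"wx":0,"wy":0,"wz":0},{"dx":0,"dy":-0.74,"dz":0.2225,"wx":0,"wy":0,"wz":0},{"dx":0,"dy":-0.74,"dz":0.2225,"wx":0,"wy":0,"wz":0},{"dx":0,"dy":-0.74,"dz":0.2225,"wx":0,"wy":0,"wz":0},{"dx":0,"dy":-0.41,"dz":0.13,"wx":0,"wy":0,"wz":0}]' | head -2
python3 -m creep '[{"dx":0,"dy":0,"dz":0,"wx":0,"wy":0,"wz":0},{"dx":0,"dy":0,"dz":0,"wx":0,"wy":0,"wz":0},{"dx":0,"dy":0,"dz":0,"wx":0,"wy":0,"wz":0},{"dx":0,"dy":0,"dz":0,"wx":0,"wy":0,"wz":0}]' | head -2
python3 plan.py .595 -.3838 .0468 1
python3 - <<'E'
from look import *
W=look('wrist','w10',dict(cup=((.595,-.3838),.035,.01,.02)))
look('side','s10',{})
E
```

```text
time_s: 23.27
eef_pos: [0.523, -0.1624, 0.1325]
time_s: 23.93
eef_pos: [0.5947, -0.3867, 0.1315]
time_s: 24.27
eef_pos: [0.5948, -0.3821, 0.1339]
t 24.27 tcp [ 0.5948 -0.3821  0.1339] jaw z yaw 1.0 xaxis [-0.002  0.002 -1.   ] gap 24.1 q [-0.73  0.62  1.25  0.    1.28 -0.75] F [ 0.5 -0.7 -0.3]
 turn units [ 0.01 -0.01 -0.02]
 world delta [ 0.0002 -0.0017 -0.0871]  shift units now-axes [ 2.18 -0.05  0.01]  shift units after turn [ 2.18 -0.04  0.01]
cup n 682 c [ 0.596  -0.3814] size [43.9 48.7] axis -1.8 zmed 0.0153 zmax 0.0178 mean [ 0.5962 -0.3771]
```

View pics/w10.png

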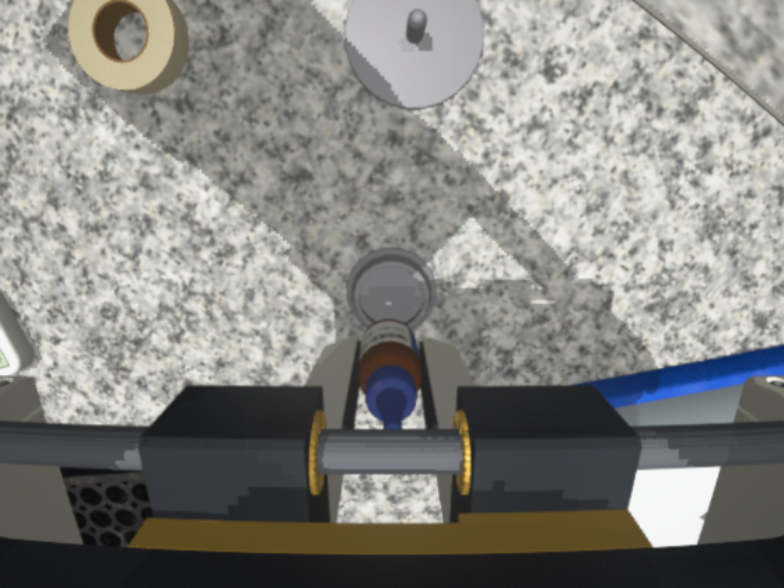

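View pics/s10.png

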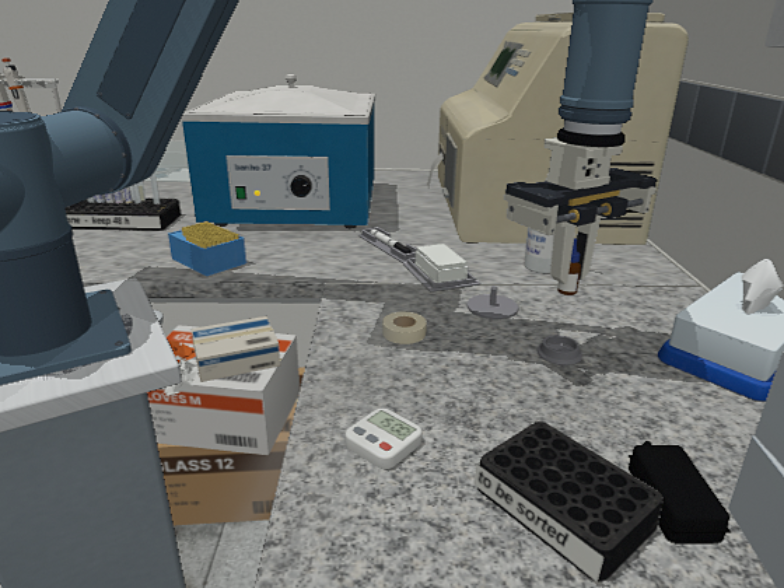

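The bottle hangs upright over the cup (392,288 in the wrist view). I lower it to just above the seat and check.

```bash
python3 -m creep '[{"dx":0.3,"dy":-0.04,"dz":0.01,"wx":0,"wy":0,"wz":0},{"dx":0.5,"dy":0,"dz":0,"wx":0,"wy":0,"wz":0},{"dx":0.4,"dy":0,"dz":0,"wx":0,"wy":0,"wz":0},{"dx":0.3,"dy":0,"dz":0,"wx":0,"wy":0,"wz":0},{"dx":0.15,"dy":0,"dz":0,"wx":0,"wy":0,"wz":0},{"dx":0,"dy":0,"dz":0,"wx":0,"wy":0,"wz":0},{"dx":0,"dy":0,"dz":0,"wx":0,"wy":0,"wz":0},{"dx":0,"dy":0,"dz":0,"wx":0,"wy":0,"wz":0}]'
python3 plan.py .5955 -.3835 .0468 1
```

```text
time_s: 25.03
eef_pos: [0.5962, -0.3859, 0.0699]
ee_rot: [0.708, -0.006, 0.707, 0.006]
ft_force: [-0.1, -0.2, 0.0]
finger_gap: 0.261
t 25.03 tcp [ 0.5962 -0.3859  0.0699] jaw z yaw 1.0 xaxis [ 0.001 -0.001 -1.   ] gap 24.3 q [-0.73  0.68  1.31  0.    1.16 -0.75] F [-0.1 -0.2  0. ]
 turn units [-0.    0.01  0.01]
 world delta [-0.0007  0.0024 -0.0231]  shift units now-axes [ 0.58  0.06 -0.02]  shift units after turn [ 0.58  0.06 -0.02]
```

```bash
python3 -m creep '[{"dx":0,"dy":0.05,"dz":-0.02,"wx":0,"wy":0,"wz":0},{"dx":0.2,"dy":0,"dz":0,"wx":0,"wy":0,"wz":0},{"dx":0.15,"dy":0,"dz":0,"wx":0,"wy":0,"wz":0},{"dx":0.1,"dy":0,"dz":0,"wx":0,"wy":0,"wz":0},{"dx":0.05,"dy":0,"dz":0,"wx":0,"wy":0,"wz":0},{"dx":0,"dy":0,"dz":0,"wx":0,"wy":0,"wz":0},{"dx":0,"dy":0,"dz":0,"wx":0,"wy":0,"wz":0}]'
python3 plan.py .5955 -.3835 .0468 1
```

```text
time_s: 25.62
eef_pos: [0.5947, -0.3834, 0.0485]
ee_rot: [0.707, -0.006, 0.707, 0.006]
ft_force: [-0.9, -0.0, 0.6]
finger_gap: 0.26
t 25.62 tcp [ 0.5947 -0.3834  0.0485] jaw z yaw 1.0 xaxis [-0.  0. -1.] gap 24.2 q [-0.73  0.7   1.33 -0.    1.12 -0.75] F [-0.9 -0.   0.6]
 turn units [-0. -0. -0.]
 world delta [ 0.0008 -0.0001 -0.0017]  shift units now-axes [ 0.04 -0.    0.02]  shift units after turn [ 0.04 -0.    0.02]
```

```bash
python3 -m creep '[{"dx":0.04,"dy":0,"dz":0.01,"wx":0,"wy":0,"wz":0},{"dx":0,"dy":0,"dz":0,"wx":0,"wy":0,"wz":0},{"dx":0,"dy":0,"dz":0,"wx":0,"wy":0,"wz":0}]'
python3 -m creep '[{"dx":0,"dy":0,"dz":0,"wx":0,"wy":0,"wz":0},{"dx":0,"dy":0,"dz":0,"wx":0,"wy":0,"wz":0},{"dx":0,"dy":0,"dz":0,"wx":0,"wy":0,"wz":0},{"dx":0,"dy":0,"dz":0,"wx":0,"wy":0,"wz":0},{"dx":0,"dy":0,"dz":0,"wx":0,"wy":0,"wz":0},{"dx":0,"dy":0,"dz":0,"wx":0,"wy":0,"wz":0}]' 0.1
python3 -m creep '[{"dx":-0.3,"dy":0,"dz":0,"wx":0,"wy":0,"wz":0},{"dx":-0.6,"dy":0,"dz":0,"wx":0,"wy":0,"wz":0},{"dx":-0.8,"dy":0,"dz":0,"wx":0,"wy":0,"wz":0},{"dx":-0.8,"dy":0,"dz":0,"wx":0,"wy":0,"wz":0},{"dx":-0.4,"dy":0,"dz":0,"wx":0,"wy":0,"wz":0},{"dx":0,"dy":0,"dz":0,"wx":0,"wy":0,"wz":0}]'
python3 plan.py .444 -.232 .16 1
python3 - <<'E'
from look import *
W=look('wrist','w11',dict(drop=((.595,-.3838),.035,.03,.1),tape=((.444,-.232),.05,.01,.03),disc=((.605,-.230),.055,.003,.012),post=((.605,-.23),.03,.02,.05)))
E
```

```text
time_s: 25.87
eef_pos: [0.5953, -0.3835, 0.0474]
ee_rot: [0.707, -0.006, 0.707, 0.006]
ft_force: [0.2, 0.4, 0.3]
finger_gap: 0.257
time_s: 26.37
eef_pos: [0.5952, -0.3835, 0.0473]
ee_rot: [0.707, -0.006, 0.707, 0.006]
ft_force: [0.7, -0.9, 0.3]
finger_gap: 0.548
time_s: 26.87
eef_pos: [0.5974, -0.3853, 0.1702]
ee_rot: [0.71, -0.009, 0.704, 0.004]
ft_force: [0.8, 0.1, 0.6]
finger_gap: 0.547
t 26.87 tcp [ 0.5974 -0.3853  0.1702] jaw z yaw 1.0 xaxis [ 0.008 -0.007 -1.   ] gap 50.8 q [-0.73  0.59  1.21  0.    1.33 -0.75] F [0.8 0.1 0.6]
 turn units [-0.    0.07  0.07]
 world delta [-0.1534  0.1533 -0.0102]  shift units now-axes [ 0.2   3.9  -3.77]  shift units after turn [ 0.25  3.9  -3.77]
drop n 641 c [ 0.596  -0.3812] size [20.8 24.6] axis -11.3 zmed 0.0557 zmax 0.0776 mean [ 0.5957 -0.3788]
tape n 3177 c [ 0.4433 -0.2364] size [54.  63.5] axis -1.9 zmed 0.0177 zmax 0.0206 mean [ 0.445  -0.2352]
disc n 5280 c [ 0.606  -0.2384] size [64.5 78.7] axis 1.0 zmed 0.0045 zmax 0.0109 mean [ 0.6061 -0.2357]
post n 175 c [ 0.6057 -0.232 ] size [9.5 9.7] axis -19.8 zmed 0.0341 zmax 0.0384 mean [ 0.6056 -0.2332]
```

View pics/w11.png

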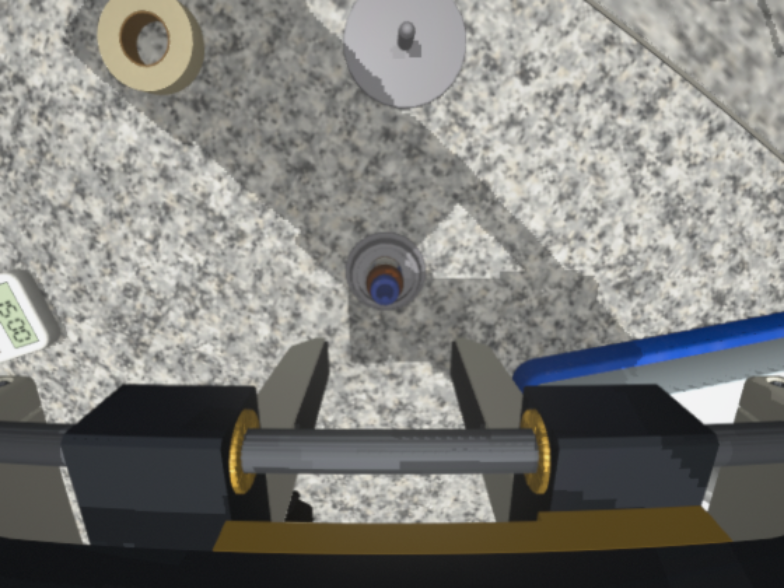

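The dropper stands upright in the cup (385,278), zmax 77.6 mm (77 expected). The last item is the tape.

```bash
python3 -m creep '[{"dx":0,"dy":0.35,"dz":-0.35,"wx":0,"wy":0,"wz":0},{"dx":0,"dy":0.65,"dz":-0.63,"wx":0,"wy":0,"wz":0},{"dx":0,"dy":0.65,"dz":-0.63,"wx":0,"wy":0,"wz":0},{"dx":0,"dy":0.65,"dz":-0.63,"wx":0,"wy":0,"wz":0},{"dx":0,"dy":0.65,"dz":-0.63,"wx":0,"wy":0,"wz":0},{"dx":0,"dy":0.55,"dz":-0.53,"wx":0,"wy":0,"wz":0},{"dx":0,"dy":0.4,"dz":-0.37,"wx":0,"wy":0,"wz":0},{"dx":0,"dy":0,"dz":0,"wx":0,"wy":0,"wz":0}]' 1 20 | head -2
python3 -m creep '[{"dx":0,"dy":0,"dz":0,"wx":0,"wy":0,"wz":0},{"dx":0,"dy":0,"dz":0,"wx":0,"wy":0,"wz":0},{"dx":0,"dy":0,"dz":0,"wx":0,"wy":0,"wz":0}]' | head -2
python3 plan.py .4442 -.232 .029 1
python3 - <<'E'
from look import *
W=look('wrist','w12',dict(tape=((.444,-.232),.05,.01,.03)))
P=biggest(W,(.444,-.232),.05,.013,.03)
from scipy.optimize import least_squares
f=lambda p:np.maximum(np.abs(np.hypot(P[:,0]-p[0],P[:,1]-p[1])-.0237)-.0073,0)
print(least_squares(f,P[:,:2].mean(0)).x.round(4))
E
```

```text
time_s: 27.58
eef_pos: [0.4377, -0.2257, 0.1617]
time_s: 27.83
eef_pos: [0.4424, -0.2309, 0.163]
t 27.83 tcp [ 0.4424 -0.2309  0.163 ] jaw z yaw 1.0 xaxis [ 0. -0. -1.] gap 93.3 q [-0.7   0.24  1.77 -0.    1.13 -0.72] F [-0.1 -0.5 -0.7]
 turn units [-0.01  0.    0.  ]
 world delta [ 0.0018 -0.0011 -0.134 ]  shift units now-axes [ 3.35 -0.03  0.04]  shift units after turn [ 3.35 -0.03  0.04]
tape n 2498 c [ 0.4435 -0.2321] size [60.6 61.7] axis 66.4 zmed 0.0182 zmax 0.0206 mean [ 0.4434 -0.2313]
[ 0.4439 -0.232 ]
```

View pics/w12.png

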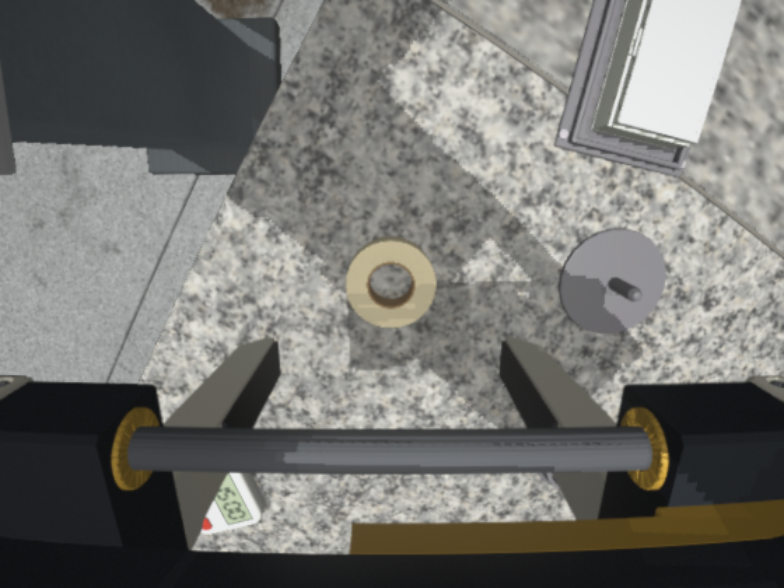

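```bash
python3 -m creep '[{"dx":0.4,"dy":-0.03,"dz":0.04,"wx":0,"wy":0,"wz":0},{"dx":0.8,"dy":0,"dz":0,"wx":0,"wy":0,"wz":0},{"dx":0.8,"dy":0,"dz":0,"wx":0,"wy":0,"wz":0},{"dx":0.6,"dy":0,"dz":0,"wx":0,"wy":0,"wz":0},{"dx":0.3,"dy":0,"dz":0,"wx":0,"wy":0,"wz":0},{"dx":0.2,"dy":0,"dz":0,"wx":0,"wy":0,"wz":0},{"dx":0.1,"dy":0,"dz":0,"wx":0,"wy":0,"wz":0},{"dx":0,"dy":0,"dz":0,"wx":0,"wy":0,"wz":0}]' 
python3 -m creep '[{"dx":0,"dy":0,"dz":0,"wx":0,"wy":0,"wz":0},{"dx":0,"dy":0,"dz":0,"wx":0,"wy":0,"wz":0}]'|head -2
python3 plan.py .444 -.232 .029 1
python3 - <<'E'
from look import *
c=cam('top');save(c,'pics/t12.png');W=world(c)
P=seg(W,(.606,-.231),.06,.0028,.012);print(len(P),rect(P))
E
```

```text
time_s: 28.55
eef_pos: [0.4435, -0.2315, 0.0346]
ee_rot: [0.707, -0.006, 0.707, 0.006]
ft_force: [-0.5, -0.2, 0.5]
finger_gap: 1.0
time_s: 28.72
eef_pos: [0.4442, -0.2319, 0.0362]
t 28.72 tcp [ 0.4442 -0.2319  0.0362] jaw z yaw 1.0 xaxis [ 0.002 -0.001 -1.   ] gap 92.9 q [-0.7   0.41  1.9  -0.    0.82 -0.72] F [0.5 1.1 0.2]
 turn units [-0.    0.01  0.01]
 world delta [-0.0002 -0.0001 -0.0072]  shift units now-axes [ 0.18 -0.   -0.  ]  shift units after turn [ 0.18 -0.   -0.  ]
23 (array([ 0.64315662, -0.26804071]), [11.857992172241211, 49.94810485839844], np.float32(48.874226))
```

```bash
python3 -m creep '[{"dx":0.12,"dy":0,"dz":0,"wx":0,"wy":0,"wz":0},{"dx":0.05,"dy":0,"dz":0,"wx":0,"wy":0,"wz":0},{"dx":0,"dy":0,"dz":0,"wx":0,"wy":0,"wz":0}]'|head -2
python3 -m creep '[{"dx":0,"dy":0,"dz":0,"wx":0,"wy":0,"wz":0},{"dx":0,"dy":0,"dz":0,"wx":0,"wy":0,"wz":0},{"dx":0,"dy":0,"dz":0,"wx":0,"wy":0,"wz":0},{"dx":0,"dy":0,"dz":0,"wx":0,"wy":0,"wz":0},{"dx":0,"dy":0,"dz":0,"wx":0,"wy":0,"wz":0},{"dx":0,"dy":0,"dz":0,"wx":0,"wy":0,"wz":0},{"dx":0,"dy":0,"dz":0,"wx":0,"wy":0,"wz":0}]' -1 15
python3 plan.py .444 -.232 .029 1
python3 -m creep '[{"dx":-0.3,"dy":0,"dz":0,"wx":0,"wy":0,"wz":0},{"dx":-0.6,"dy":0,"dz":0,"wx":0,"wy":0,"wz":0},{"dx":-0.7,"dy":0,"dz":0,"wx":0,"wy":0,"wz":0},{"dx":-0.5,"dy":0,"dz":0,"wx":0,"wy":0,"wz":0},{"dx":-0.2,"dy":0,"dz":0,"wx":0,"wy":0,"wz":0},{"dx":0,"dy":0,"dz":0,"wx":0,"wy":0,"wz":0},{"dx":0,"dy":0,"dz":0,"wx":0,"wy":0,"wz":0}]'
python3 plan.py .606 -.2315 .12 1
python3 - <<'E'
from look import *
W=look('wrist','w13',dict(tape=((.444,-.232),.05,.08,.14),disc=((.606,-.231),.06,.0028,.012),post=((.606,-.231),.03,.02,.05)))
P=seg(W,(.606,-.231),.042,.0,.012)
E
```

```text
time_s: 29.02
eef_pos: [0.4432, -0.2311, 0.0283]
time_s: 29.6
eef_pos: [0.4434, -0.2312, 0.0285]
ee_rot: [0.707, -0.006, 0.707, 0.006]
ft_force: [0.2, -0.3, 0.2]
finger_gap: 0.655
t 29.6 tcp [ 0.4434 -0.2312  0.0285] jaw z yaw 1.0 xaxis [ 0. -0. -1.] gap 60.9 q [-0.7   0.43  1.91 -0.    0.81 -0.72] F [ 0.2 -0.3  0.2]
 turn units [-0.  0.  0.]
 world delta [ 0.0006 -0.0008  0.0005]  shift units now-axes [-0.01 -0.02  0.01]  shift units after turn [-0.01 -0.02  0.01]
time_s: 30.18
eef_pos: [0.4432, -0.2311, 0.12]
ee_rot: [0.707, -0.006, 0.707, 0.006]
ft_force: [-0.8, 0.5, -0.0]
finger_gap: 0.658
t 30.18 tcp [ 0.4432 -0.2311  0.12  ] jaw z yaw 1.0 xaxis [-0.  0. -1.] gap 61.2 q [-0.7   0.29  1.82 -0.    1.03 -0.72] F [-0.8  0.5 -0. ]
 turn units [-0. -0. -0.]
 world delta [ 0.1628 -0.0004 -0.    ]  shift units now-axes [-0.   -0.08  4.07]  shift units after turn [ 0.   -0.08  4.07]
tape n 11314 c [ 0.4403 -0.2261] size [67.9 73.7] axis -37.1 zmed 0.1097 zmax 0.14 mean [ 0.4433 -0.2263]
disc n 5350 c [ 0.6056 -0.2315] size [79.  79.2] axis 10.2 zmed 0.0047 zmax 0.0115 mean [ 0.6039 -0.2296]
post n 239 c [ 0.6048 -0.2307] size [9.3 9.8] axis 75.7 zmed 0.0316 zmax 0.0389 mean [ 0.6035 -0.23  ]
```

View pics/w13.png

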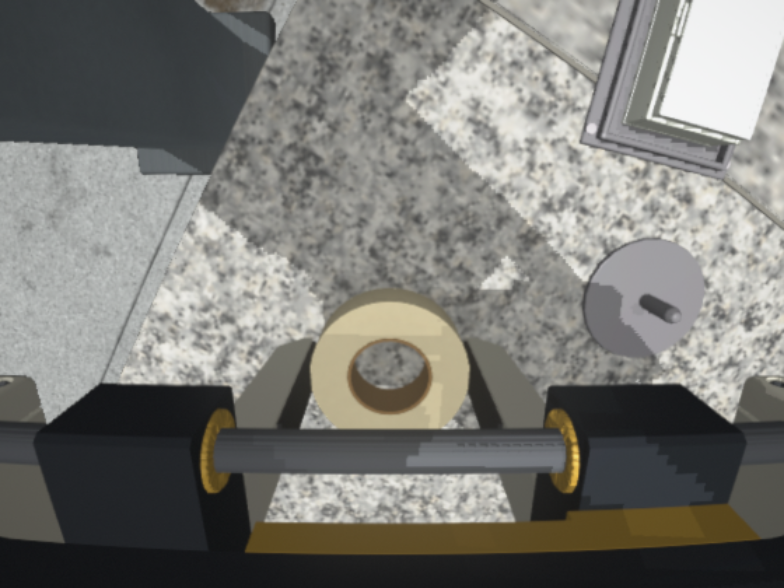

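The tape is held flat (390,370). The disc measures 79 mm across with its centre at (0.6056,−0.2315).

```bash
python3 -m creep '[{"dx":0,"dy":-0.06,"dz":0.4,"wx":0,"wy":0,"wz":0},{"dx":0,"dy":0,"dz":0.8,"wx":0,"wy":0,"wz":0},{"dx":0,"dy":0,"dz":0.8,"wx":0,"wy":0,"wz":0},{"dx":0,"dy":0,"dz":0.8,"wx":0,"wy":0,"wz":0},{"dx":0,"dy":0,"dz":0.7,"wx":0,"wy":0,"wz":0},{"dx":0,"dy":0,"dz":0.4,"wx":0,"wy":0,"wz":0},{"dx":0,"dy":0,"dz":0.16,"wx":0,"wy":0,"wz":0},{"dx":0,"dy":0,"dz":0,"wx":0,"wy":0,"wz":0}]'|head -2
python3 -m creep '[{"dx":0.3,"dy":0,"dz":0,"wx":0,"wy":0,"wz":0},{"dx":0.2,"dy":0,"dz":0,"wx":0,"wy":0,"wz":0},{"dx":0.1,"dy":0,"dz":0,"wx":0,"wy":0,"wz":0},{"dx":0,"dy":0,"dz":0,"wx":0,"wy":0,"wz":0},{"dx":0,"dy":0,"dz":0,"wx":0,"wy":0,"wz":0},{"dx":0,"dy":0,"dz":0,"wx":0,"wy":0,"wz":0}]'|head -2
python3 plan.py .6056 -.2307 .0335 1
python3 - <<'E'
from look import *
W=look('wrist','w14',{})
look('side','s14',{})
E
```

```text
time_s: 30.9
eef_pos: [0.6059, -0.2302, 0.1181]
time_s: 31.4
eef_pos: [0.6057, -0.2311, 0.0968]
t 31.4 tcp [ 0.6057 -0.2311  0.0968] jaw z yaw 1.0 xaxis [ 0. -0. -1.] gap 61.4 q [-0.54  0.55  1.46  0.    1.12 -0.55] F [-0.8  0.6 -0.3]
 turn units [-0.01  0.    0.  ]
 world delta [-0.0001  0.0004 -0.0633]  shift units now-axes [ 1.58  0.01 -0.  ]  shift units after turn [ 1.58  0.01 -0.  ]
```

View pics/w14.png

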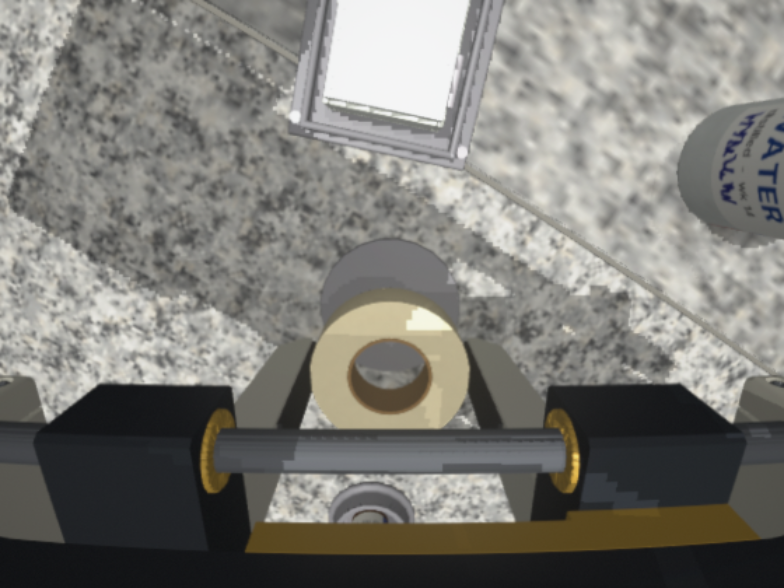

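View pics/s14.png

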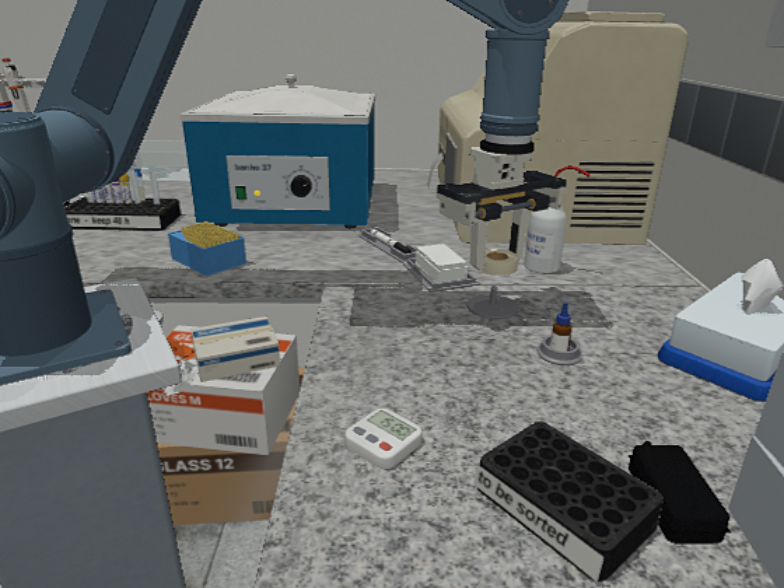

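The side view shows the tape (498,261) straight above the post (494,297). I lower it over the post while watching the force.

```bash
python3 -m creep '[{"dx":0.25,"dy":0,"dz":0,"wx":0,"wy":0,"wz":0},{"dx":0.3,"dy":0,"dz":0,"wx":0,"wy":0,"wz":0},{"dx":0.2,"dy":0,"dz":0,"wx":0,"wy":0,"wz":0},{"dx":0.1,"dy":0,"dz":0,"wx":0,"wy":0,"wz":0},{"dx":0,"dy":0,"dz":0,"wx":0,"wy":0,"wz":0},{"dx":0,"dy":0,"dz":0,"wx":0,"wy":0,"wz":0}]'
python3 plan.py .6056 -.2307 .0335 1
python3 -m creep '[{"dx":0.2,"dy":0,"dz":0,"wx":0,"wy":0,"wz":0},{"dx":0.2,"dy":0,"dz":0,"wx":0,"wy":0,"wz":0},{"dx":0.15,"dy":0,"dz":0,"wx":0,"wy":0,"wz":0},{"dx":0.05,"dy":0,"dz":0,"wx":0,"wy":0,"wz":0},{"dx":0,"dy":0,"dz":0,"wx":0,"wy":0,"wz":0},{"dx":0,"dy":0,"dz":0,"wx":0,"wy":0,"wz":0}]'
python3 plan.py .6056 -.2307 .0335 1
```

```text
time_s: 32.0
eef_pos: [0.6055, -0.2307, 0.0617]
ee_rot: [0.707, -0.006, 0.707, 0.006]
ft_force: [-0.5, 0.1, -0.9]
finger_gap: 0.659
t 32.0 tcp [ 0.6055 -0.2307  0.0617] jaw z yaw 1.0 xaxis [-0.001  0.001 -1.   ] gap 61.3 q [-0.54  0.59  1.49 -0.    1.06 -0.55] F [-0.5  0.1 -0.9]
 turn units [-0.   -0.01 -0.01]
 world delta [ 0.0001 -0.     -0.0282]  shift units now-axes [ 0.71 -0.    0.  ]  shift units after turn [ 0.71 -0.    0.  ]
time_s: 32.5
eef_pos: [0.6057, -0.2308, 0.0382]
ee_rot: [0.707, -0.006, 0.707, 0.006]
ft_force: [-0.4, 0.7, -0.8]
finger_gap: 0.658
t 32.5 tcp [ 0.6057 -0.2308  0.0382] jaw z yaw 1.0 xaxis [-0.  0. -1.] gap 61.2 q [-0.54  0.62  1.51 -0.    1.01 -0.55] F [-0.4  0.7 -0.8]
 turn units [-0. -0. -0.]
 world delta [-0.0001  0.0001 -0.0047]  shift units now-axes [ 0.12  0.   -0.  ]  shift units after turn [ 0.12  0.   -0.  ]
```

```bash
python3 -m creep '[{"dx":0.06,"dy":0,"dz":0,"wx":0,"wy":0,"wz":0},{"dx":0.04,"dy":0,"dz":0,"wx":0,"wy":0,"wz":0},{"dx":0,"dy":0,"dz":0,"wx":0,"wy":0,"wz":0},{"dx":0,"dy":0,"dz":0,"wx":0,"wy":0,"wz":0}]'
python3 -m creep '[{"dx":0,"dy":0,"dz":0,"wx":0,"wy":0,"wz":0},{"dx":0,"dy":0,"dz":0,"wx":0,"wy":0,"wz":0},{"dx":0,"dy":0,"dz":0,"wx":0,"wy":0,"wz":0},{"dx":0,"dy":0,"dz":0,"wx":0,"wy":0,"wz":0},{"dx":0,"dy":0,"dz":0,"wx":0,"wy":0,"wz":0},{"dx":0,"dy":0,"dz":0,"wx":0,"wy":0,"wz":0}]' 1
python3 -m creep '[{"dx":-0.3,"dy":0,"dz":0,"wx":0,"wy":0,"wz":0},{"dx":-0.6,"dy":0,"dz":0,"wx":0,"wy":0,"wz":0},{"dx":-0.8,"dy":0,"dz":0,"wx":0,"wy":0,"wz":0},{"dx":-0.8,"dy":0,"dz":0,"wx":0,"wy":0,"wz":0},{"dx":-0.8,"dy":0,"dz":-0.6,"wx":0,"wy":0,"wz":0},{"dx":-0.6,"dy":0,"dz":-0.8,"wx":0,"wy":0,"wz":0},{"dx":0,"dy":0,"dz":-0.8,"wx":0,"wy":0,"wz":0},{"dx":0,"dy":0,"dz":-0.8,"wx":0,"wy":0,"wz":0}]'
python3 -m creep '[{"dx":-0.6,"dy":0,"dz":-0.8,"wx":0,"wy":0,"wz":0},{"dx":-0.6,"dy":0,"dz":-0.8,"wx":0,"wy":0,"wz":0},{"dx":-0.6,"dy":0,"dz":-0.8,"wx":0,"wy":0,"wz":0},{"dx":-0.3,"dy":0,"dz":-0.4,"wx":0,"wy":0,"wz":0},{"dx":0,"dy":0,"dz":0,"wx":0,"wy":0,"wz":0},{"dx":0,"dy":0,"dz":0,"wx":0,"wy":0,"wz":0},{"dx":0,"dy":0,"dz":0,"wx":0,"wy":0,"wz":0},{"dx":0,"dy":0,"dz":0,"wx":0,"wy":0,"wz":0}]'
python3 - <<'E'
from look import *
for n in ('top','side','wrist'):
    W=look(n,n[0]+'15',dict(box=((.61,-.0835),.08,.027,.06),marker=((.598,.0715),.085,.0185,.03),drop=((.595,-.3838),.035,.03,.1),tape=((.6056,-.2315),.05,.015,.03),timer=((.3017,-.4229),.06,.008,.03)))
    print()
E
```

```text
time_s: 32.83
eef_pos: [0.6058, -0.2309, 0.0345]
ee_rot: [0.707, -0.006, 0.707, 0.006]
ft_force: [0.0, -0.3, -1.3]
finger_gap: 0.66
time_s: 33.33
eef_pos: [0.6058, -0.2309, 0.0345]
ee_rot: [0.707, -0.006, 0.707, 0.006]
ft_force: [-0.9, 0.2, 0.0]
finger_gap: 0.989
time_s: 34.0
eef_pos: [0.4857, -0.2334, 0.1936]
ee_rot: [0.709, -0.008, 0.706, 0.005]
ft_force: [-0.2, -0.2, -0.3]
finger_gap: 0.999
time_s: 34.67
eef_pos: [0.3743, -0.2345, 0.2736]
ee_rot: [0.707, -0.006, 0.707, 0.007]
ft_force: [0.5, -0.2, -0.8]
finger_gap: 0.997
box n 601 c [ 0.6122 -0.0825] size [60.3 94.8] axis 79.0 zmed 0.0394 zmax 0.0456 mean [ 0.6125 -0.0762]
marker n 156 c [0.5969 0.0701] size [ 14.1 132.3] axis -87.8 zmed 0.0203 zmax 0.0251 mean [0.5962 0.0752]
drop n 41 c [ 0.5941 -0.3851] size [12.2 21.8] axis 57.2 zmed 0.059 zmax 0.0813 mean [ 0.5934 -0.3845]
tape attempt to get argmax of an empty sequence
timer n 685 c [ 0.3015 -0.4226] size [64.5 64.7] axis -71.9 zmed 0.0175 zmax 0.0232 mean [ 0.3011 -0.4219]

box n 483 c [ 0.6098 -0.0848] size [56.6 98.4] axis 80.0 zmed 0.0383 zmax 0.0407 mean [ 0.6049 -0.093
[... 198 characters left out ...]
0.5917 -0.3875]
tape n 367 c [ 0.6055 -0.2333] size [60.3 61.1] axis 51.2 zmed 0.0242 zmax 0.0278 mean [ 0.6021 -0.2381]
timer n 1438 c [ 0.3013 -0.4228] size [64.4 64.8] axis -70.4 zmed 0.0173 zmax 0.021 mean [ 0.2984 -0.4279]

box n 4152 c [ 0.609  -0.0844] size [56.8 96.4] axis 80.0 zmed 0.0374 zmax 0.0402 mean [ 0.6063 -0.0843]
marker attempt to get argmax of an empty sequence
drop n 228 c [ 0.5935 -0.3757] size [12.  19.7] axis 29.3 zmed 0.0439 zmax 0.0649 mean [ 0.5916 -0.3758]
tape n 1473 c [ 0.6057 -0.2319] size [61.4 62.2] axis 0.5 zmed 0.0236 zmax 0.0265 mean [ 0.6042 -0.2311]
timer n 1080 c [ 0.3011 -0.4058] size [44.2 72.5] axis -0.4 zmed 0.0162 zmax 0.0198 mean [ 0.3012 -0.4072]
```

View pics/t15.png

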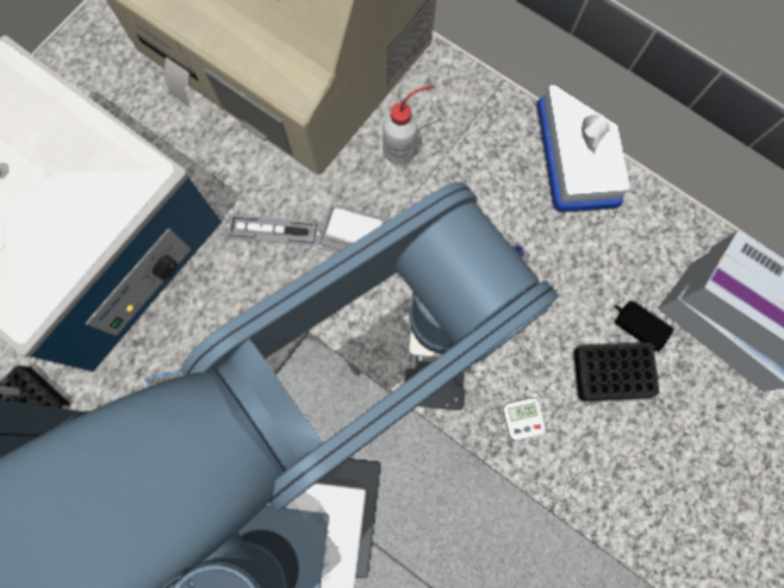

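View pics/s15.png

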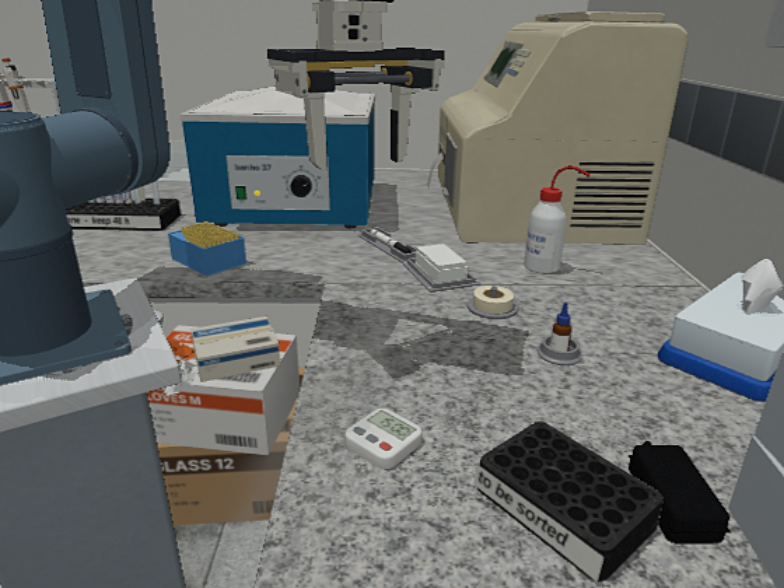

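The side view shows everything seated: marker (390,242), box (440,262), tape (493,299), dropper (562,330). The timer (384,437) has not moved and the hand is clear, so I hand in.

```bash
python3 -c "
from rig import arm
print(arm.job_done())"
```

```text
the job is handed in; nothing more can be done
None
```

I closed the slide box's lid where it stood, then put the box in its tray. The marker is in the trough, the dropper in the cup and the tape over the spindle post. I handed the job in at about 35 s of robot time; the hand-in reports no verdict.

| Item | Last check |
|---|---|
| Slide box | Within about 3 mm of the tray centre, axes within about 1°, top at 37–39 mm (39 expected), lid shut |
| Marker | Within about 3 mm of the trough centre, axis within about 1°, top at 20 mm |
| Tape | Within about 2 mm of the spindle centre, flat, top at 24 mm |
| Dropper | Upright, tip at 77.5 mm (77 expected), about 3–4 mm from the cup centre on one-sided fits |
| Timer | Within 0.5 mm of its starting place |

The top and wrist cameras differed by 1–3 mm on the box, within their calibration. In the final pictures the arm hid the tape from the top camera. The marker was outside the wrist camera's usable view, and the wrist's dropper and timer readings were cut off by the gripper. I relied on the other views for those. The hand was clear of everything, and the end-of-move force readings stayed at noise level or the weight of the held box (under about 3 N).

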